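# Second half of an ageing run: unlock the left-hand screw, swap the samples, load the pads

### The arm

A 6-joint arm with a two-finger parallel gripper is mounted at the origin on a cart in front of the work surface, level with it; the furniture and walls round the work are solid. World frame = base frame: x ahead of the robot, y to its left, z up, the work surface at z = 0. Lengths are in mm, angles in rad, forces in N, time in s.
With the tool pointing down it reaches from about 350 to 875 mm from the base axis. Payload 4.2 kg.
Tool frame: the origin (TCP) lies on the mounting face of the last link; the fingertips stand 173 mm ahead of it and the grasp point (between the pads) lies grip_point_offset ahead of it (grip_point_offset is the distance from the TCP to the grasp point, in mm); z points along the fingers, y is the line along which they close (so a half turn about z gives the same grasp; the last joint's range is limited). The gripper opens to 85 mm and grips with 20 to 120 N. Pads are 22 mm wide; open, the fingers measure 114 mm over their backs; the gripper's body (76 mm by 85 mm) begins 54 mm behind the grasp point. The pads swing forward as they close: fully open they stand 13 mm farther back than shut.
Start: joints at [1.58, 0.385, 0.008, 0, -1.194, -0.259], TCP at [154.475, 605.589, 404.712] pointing down, gripper open.
Joint ranges: [-3.14, 3.14], [-1.21, 2.06], [-1.07, 1.41], [-3.16, 2.05], [-2.99, -0.16], [-3.1, 3.1]. Speed limits (rad/s): [2.79, 2.79, 3.14, 3.14, 3.14, 3.14].

### API

Orientations are given as a unit quaternion [x, y, z, w].
In Python, from bench import read_state, get_image, job_done, recognise, place_of, grip_point_offset gives the robot as it stands. The module is installed in compiled form; this text tells all that it offers.
- The arm moves only by the tool carry_out, never from a script. Its arguments are lists of equal length, an entry for each row: "slide": the shift along the tool's x, y, z in m, a list of three; "roll": the turn about the tool's z in degrees; "claw": the finger opening in m, from 0 to 0.0854. A call has 1 to 8 rows; each row is the pose to reach, as a shift and turn from the pose commanded when the call began, along the tool's axes at that moment; what a row does not reach only later rows make up. A row lasts 1/8 s, in which the tool goes at most 62.5 mm and 10.7 degrees, less where a joint would pass 70% of its speed; a pose out of reach is approached as far as the arm can. A call with a gripper value outside its range is refused whole. The fingers move at their own pace and stop on an object; the grip force is fixed at half the most. Time passes only in rows, so rows that repeat a pose let the fingers close. It gives the time, the measured TCP pose, the force, the opening and the grip force at its end, in the units of the state.
- read_state(): the state, without advancing time (a new reading comes with each control period).
- get_image(name): name is "side" or "top"; returns a dict with "img" (384x512x3 uint8, red, green, blue), "z_map" (384x512 float32, mm along the optical axis (not along the pixel's ray), 0 where there is no reading), "mtx" (3x3 intrinsics, pixels), "world_from_camera" (4x4, takes a point from camera to world coordinates). Camera axes: x right, y up, looking along -z (the intrinsics and any distortion apply to the point x, -y, -z); pixel columns grow to the right and rows downward; lengths in mm; the calibration is good to about 2 mm. A picture is of the moment at which its call begins.
- job_done(): hands the job in; it is judged then, once.
Trained networks look in a picture, given as the dict that the camera call returned (one of the last four; its "shot" number tells which), for a name from the list of things; names that differ only in an ending like _2 or _b are one class to them, and where a whole thing is asked for, a point or a joint stands for the part that bears it (a point fixed in the world has none). Each returns a list of dicts, best first, with "conf" (0 to 1); they miss things now and then, are a little off and sometimes report something else, mostly with a low value. They report only what shows in the picture. A call takes as long as a camera call.
- recognise(picture, thing): "at" ([column, row] in pixels, amid what is visible of it).
- place_of(picture, thing): "at" ([column, row] in pixels: a listed point, or the origin of a listed thing).
The state is a dict: "clock": time; "joints": joint angles; "joint_vel": joint speeds; "joint_efforts": joint torques, N m; "position": TCP position; "ee_rot": TCP orientation; "contact_force": force on the tool from outside, world axes, zero at the start; "wrist_torque": the same for the moment, N m; "gripper_width": finger opening in mm; "grasp_force": force on a finger pad.
Only numpy, scipy, OpenCV 4.12 (cv2) and the standard library are available. Lean on these libraries where they do the work, as an engineer would, in place of code of your own. Each camera call takes 0.05 s, during which the arm holds its last target. There are 200 camera calls.

### The job

Get the ageing cabinet ready for the second half of its run: free its drawer by undoing the lock knob on top, which has a left-hand thread, and pull the drawer out. Let the lining block and the grease tin change places so that each stands in the middle of the bay the other had, and lay every brake pad that is waiting on the bench flat in the drawer's empty tray, side by side and lining up as they lie now. Then push the drawer fully home and screw the knob down tight again, leaving the other things on the bench alone.

Things in the scene. Friction and masses are not known exactly. Their poses are not given: they have to be found in the camera images.
- lock_knob (a joint): turn of the lock knob, rad, CLOCKWISE seen from above positive: 0 = screwed fully down (stop), 3.4 = fully up (stop). Left-hand thread: clockwise raises knob and locking pin 5 mm per rad, anticlockwise lowers them. The pin frees the drawer above 2.4; start 0.25 to 0.6. Needs 0.1 N m, stays where left. Keep the pin up while the drawer is out, or it cannot go back in.
- knob_grip (a point): grip point of the lock knob, a black bar handle on top of the hood: 66 mm long (this point's x, turns with it), 12 mm thick (y), 24 mm tall; the point is on the vertical turning axis, 9 mm below the bar's top, and rises with it. Below it: hood top 83 mm above the bench and a boss 34 mm across, 9 mm high. A control box, top 123 mm above the bench, starts 88 mm behind the axis.
- drawer (a joint): how far the drawer is pulled out, m: 0 fully home, 0.15 fully out (stop). It slides level along the cabinet's -x (towards the robot) with about 2 N of friction and stays where left; while locked it has 1 to 2 mm of play.
- handle (a point): middle of the drawer's handle, in front of its right half: a level round bar 12 mm thick, 90 mm long along y, centre 85 mm above the bench, 32 mm ahead of the drawer's front panel (32 mm high) and 35 mm ahead of the hood when home; an upright at each end, free from above. Axes as the drawer: x into the cabinet, y to its left, z up.
- bay_inner (a point): floor centre of the right one of the two bays in the drawer's left half, 6 mm above the bench. Each bay: 137 mm deep (x), 90 mm wide (y); ridge between bays 4 mm high, partition and outer wall 12 mm above the floor, two lugs near the partition's front 24 mm. Moves with the drawer, same axes. Drawer home: under the hood; fully out: 79 mm ahead of the hood's front edge.
- bay_outer (a point): middle of the floor of the left bay, 93 mm to the left of bay_inner; otherwise the same.
- tray (a point): floor centre of the open tray, the drawer's right half, 6 mm above the bench: 137 mm deep (x), 217 mm wide (y); side walls 12 mm, front panel 26 mm, rear wall 16 mm above its floor; empty at the start. Moves with the drawer, same axes.
- cabinet: the ageing cabinet, a grey steel hood 155 mm deep, 445 mm wide, 83 mm high, open in front, fixed to the bench. Origin: on the bench at the hood's front edge, near its middle (hood reaches 217 mm to the left, 228 mm to the right); x to its rear, y to its left, z up; the drawer opens along -x.
- lining_block: friction lining block, a brown brick 100 mm long (x) x 25 mm thick (y) x 54 mm tall (z), 0.09 kg or so; starts standing on its long narrow face in one of the two bays, long side about along the drawer's x. Origin: centre of its underside.
- block_mid (a point): the lining block's centre, 27 mm above its underside; axes of the block.
- grease_tin: blue round grease tin, 53 mm across, 38 mm tall, 0.25 kg or so; starts upright in the other bay. Origin: centre of its underside, z up.
- pad_a: brake pad: steel backing plate with a dark lining on top, 40 x 61 x 14 mm (long side along its y; plate 40 mm wide in x up to 5 mm height, lining 34 mm wide above). Lies flat on the bench, lining up, right of the cabinet. Origin: centre of its underside, z up. About 0.28 kg. May be absent.
- pad_b: brake pad: steel backing plate with a dark lining on top, 40 x 61 x 14 mm (long side along its y; plate 40 mm wide in x up to 5 mm height, lining 34 mm wide above). Lies flat on the bench, lining up, right of the cabinet. Origin: centre of its underside, z up. About 0.28 kg. May be absent.
- pad_c: brake pad: steel backing plate with a dark lining on top, 40 x 65 x 14 mm (long side along its y; plate 40 mm wide in x up to 5 mm height, lining 34 mm wide above). Lies flat on the bench, lining up, right of the cabinet. Origin: centre of its underside, z up. About 0.28 kg. May be absent.
- spring: bystander: coil spring lying on its side, 29 x 56 x 29 mm, among the pads; leave alone
- parallel: bystander: ground steel parallel, 110 x 26 x 12 mm, to the right of the cabinet; leave alone

How it is judged:
By the outcome, as a careful person would: the job done as asked, in the order asked, and still so for the second after the job is handed in, with the robot touching nothing.
Of pad_a, pad_b, pad_c only 1 to 3 are there at a start; the rules pass over those that are not, and their reading is None.
At some moment in a run one of pad_a, pad_b, pad_c may be knocked a few centimetres aside while the robot is not near it.
Once in a run the grip may slacken for a moment while it holds something.
It also fails if it takes over 210 s, if anything falls off the work surface, if the arm or the gripper's body presses on something with over 40 N, if the wrist force passes 120 N, or if a joint passes its speed limit or range.

## Working session

There is one attempt and no reset: what is moved stays moved. The work goes in short steps, Python scripts to look and compute and a tool call to move; the robot and the scene stay as the last step left them, time stands still between calls to the robot, and variables do not carry over. Pictures are saved under pics/ and viewed, at most 14 in all, crops included, and the job is handed in when it is done.

Besides the shell and the picture viewer there is one more tool, called after "Emit:" as a command line: name --pt "numbers of a row" for each row, then --argument value for the rest. carry_out: Moves the arm, as the interface text tells. Its arguments: {"type":"object","properties":{"slide":{"type":"array"},"roll":{"type":"array"},"claw":{"type":"array"}},"required":["slide","roll","claw"]}

```bash
mkdir -p pics; cat > h.py <<'E'
import numpy as np, cv2
from scipy.spatial.transform import Rotation as R
from bench import *
def world(p,uv,z=None):
    M=np.array(p["mtx"]);T=np.array(p["world_from_camera"])
    u,v=uv
    d=np.array([(u-M[0,2])/M[0,0],-(v-M[1,2])/M[1,1],-1.])
    if z is None:
        dd=p["z_map"][int(round(v)),int(round(u))]
        return T[:3,:3]@(d*dd)+T[:3,3]
    D=T[:3,:3]@d; return T[:3,3]+D*(z-T[2,3])/D[2]
def cloud(p):
    M=np.array(p["mtx"]);T=np.array(p["world_from_camera"])
    v,u=np.mgrid[:384,:512];d=p["z_map"]
    c=np.stack([(u-M[0,2])/M[0,0]*d,-(v-M[1,2])/M[1,1]*d,-d],-1)
    w=c@T[:3,:3].T+T[:3,3]; w[d==0]=np.nan; return w
def save(p,n): cv2.imwrite(f"pics/{n}.png",p["img"][:,:,::-1])
E
python3 - <<'E'
from h import *
np.set_printoptions(precision=1,suppress=True)
s=read_state();print(s,grip_point_offset)
for c in("top","side"):
    p=get_image(c);save(p,c+"0");np.savez(c+"0.npz",**{k:p[k] for k in("img","z_map","mtx","world_from_camera")})
    print(c,np.array(p["world_from_camera"]),np.array(p["mtx"]))
    for t in["knob_grip","handle","cabinet","tray","pad_a","pad_c","spring","parallel"]:
        for r in place_of(p,t)[:4]: print(c,t,r["conf"],r["at"],world(p,r["at"]),world(p,r["at"],0)[:2])
E
```

```text
{'clock': 0.0, 'joints': array([ 1.6,  0.4,  0. , -0. , -1.2, -0.3]), 'joint_vel': array([ 0.,  0.,  0.,  0., -0.,  0.]), 'joint_efforts': array([  0. , -39.2,  18.8,   4.2,  -0. ,   0. ]), 'position': array([154.4, 605.4, 403.6]), 'ee_rot': array([ 1. , -0.1, -0. ,  0. ]), 'contact_force': array([ 0.6, -0.6,  0.2]), 'wrist_torque': array([ 0., -0., -0.]), 'grasp_force': 0.0, 'gripper_width': 85.10251791934489} 154.70000000000002
top [[   0.     1.    -0.2  300.1]
 [  -1.     0.    -0.  -130.5]
 [  -0.     0.2    1.  1476.3]
 [   0.     0.     0.     1. ]] [[498.8   0.  254. ]
 [  0.  498.8 187.4]
 [  0.    0.    1. ]]
top knob_grip 0.6 [193.3, 154.8] [643.4  68.4 133.7] [677.6  88.2]
top handle 0.62 [229.0, 180.4] [580.6 -28.9  87.7] [598.3 -22.5]
top cabinet 0.97 [204.7, 173.9] [616.5  50.8   7.2] [618.1  51.6]
top cabinet 0.65 [373.5, 211.9] [ 503.1 -451.    13.7] [ 505. -454.]
top pad_a 0.78 [371.5, 210.6] [ 506.8 -445.1   14.5] [ 508.9 -448.2]
top pad_c 0.78 [371.5, 210.6] [ 506.8 -445.1   14.5] [ 508.9 -448.2]
top spring 0.65 [374.2, 231.9] [ 445.6 -454.    -0.4] [ 445.5 -454. 
[... 310 characters left out ...]
6.8 -37. ]
side knob_grip 0.22 [214.4, 254.4] [604.4  58.9  -0.6] [604.   59.3]
side handle 0.94 [245.0, 213.1] [602.4 -88.1  30.9] [ 622.7 -118.6]
side handle 0.74 [173.7, 253.0] [634.4 161.7  83.2] [698.4 107.8]
side cabinet 0.91 [213.7, 252.3] [610.9  53.1  -1.6] [609.9  54.3]
side tray 0.83 [219.3, 221.6] [660.6 -43.    8.4] [666.6 -50.4]
side pad_a 0.64 [328.8, 169.8] [ 490.1 -446.1    7.6] [ 493.6 -457.4]
side pad_c 0.64 [328.8, 169.8] [ 490.1 -446.1    7.6] [ 493.6 -457.4]
side spring 0.72 [341.7, 174.7] [ 443.5 -445.3    3.4] [ 444.8 -450.3]
side parallel 0.5 [271.6, 163.0] [ 676.5 -380.3   13.6] [ 686.8 -399.4]
side parallel 0.49 [328.5, 165.3] [ 498.6 -463.6   13.4] [ 505.1 -484.1]
```

```bash
python3 - <<'E'
import cv2
a=cv2.imread("pics/top0.png");cv2.imwrite("pics/top0b.png",cv2.resize(a[100:280,130:430],(800,480),interpolation=cv2.INTER_CUBIC))
E
```

```text
(no output)
```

View pics/top0b.png

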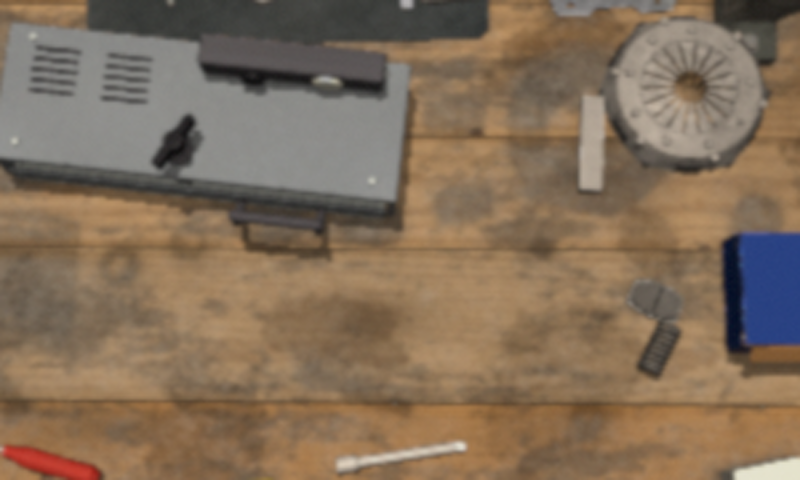

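View pics/side0.png

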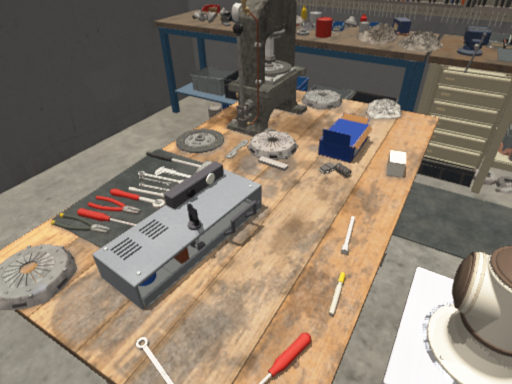

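One pad (crop ≈655,300) next to the spring, the parallel at (592,142), the knob bar at (175,140), and the handle at (278,220). The side view shows the blue tin in the left bay and the brown block in the right one. Next I fit the geometry from depth.

```bash
python3 - <<'E'
from h import *
np.set_printoptions(precision=1,suppress=True)
for c in("top","side"):
    p=dict(np.load(c+"0.npz")); w=cloud(p)
    def sel(zl,zh,x0,x1,y0,y1): return w[(w[...,2]>zl)&(w[...,2]<zh)&(w[...,0]>x0)&(w[...,0]<x1)&(w[...,1]>y0)&(w[...,1]<y1)]
    q=sel(76,90,560,860,-220,320); print(c,"hood",cv2.minAreaRect(q[:,:2].astype(np.float32)),np.median(q[:,2]),len(q))
    q=sel(96,150,590,710,30,110); print("knob",cv2.minAreaRect(q[:,:2].astype(np.float32)),q[:,2].max(),np.median(q,0),len(q))
    q=sel(5,25,470,550,-490,-400); print("pad",cv2.minAreaRect(q[:,:2].astype(np.float32)),np.median(q,0),np.median(q[:,2]),len(q))
    q=sel(70,100,530,615,-120,20); q=q[q[:,0]<590]; print("handle",cv2.minAreaRect(q[:,:2].astype(np.float32)),np.median(q,0),len(q))
p=dict(np.load("top0.npz"))
cv2.imwrite("pics/pad.png",cv2.resize(p["img"][195:255,345,None][...,::-1] if 0 else p["img"][195:255,345:425,::-1],(800,600),interpolation=cv2.INTER_CUBIC))
s=read_state(); print(R.from_quat(s["ee_rot"]).as_matrix())
E
```

```text
top hood ((677.8076782226562, 45.45960998535156), (445.5246887207031, 196.62281799316406), 83.73370361328125) 83.29385823384553 6844
knob ((650.635009765625, 62.90350341796875), (24.129207611083984, 65.24287414550781), 63.18267059326172) 139.75437148096398 [648.6  62.7 130. ] 152
pad ((508.95440673828125, -446.0254211425781), (89.3409652709961, 76.01145935058594), 85.15411376953125) [ 502.9 -458.3   12. ] 11.968772129124773 251
handle ((574.7767333984375, -41.74980926513672), (100.66062927246094, 12.707486152648926), 84.48963928222656) [574.9 -40.7  89.4] 152
side hood ((677.18701171875, 47.26435852050781), (449.0059814453125, 191.80113220214844), 81.4916763305664) 83.67466562811899 6780
knob ((650.4016723632812, 67.36749267578125), (21.54386329650879, 63.57533264160156), 45.45155334472656) 135.12513259509853 [646.9  74.7 131. ] 170
pad ((500.7578430175781, -457.3216857910156), (54.183624267578125, 45.804237365722656), 50.690765380859375) [ 498.6 -453.    14. ] 14.047208093369647 124
handle ((573.5333862304688, -39.791358947753906), (101.8327407836914, 11.478984832763672), 83.40868377685547) [573.3 -32.3  89.7] 172
[[ 1.  -0.2 -0. ]
 [-0.2 -1.   0. ]
 [-0.  -0.  -1. ]]
```

View pics/pad.png

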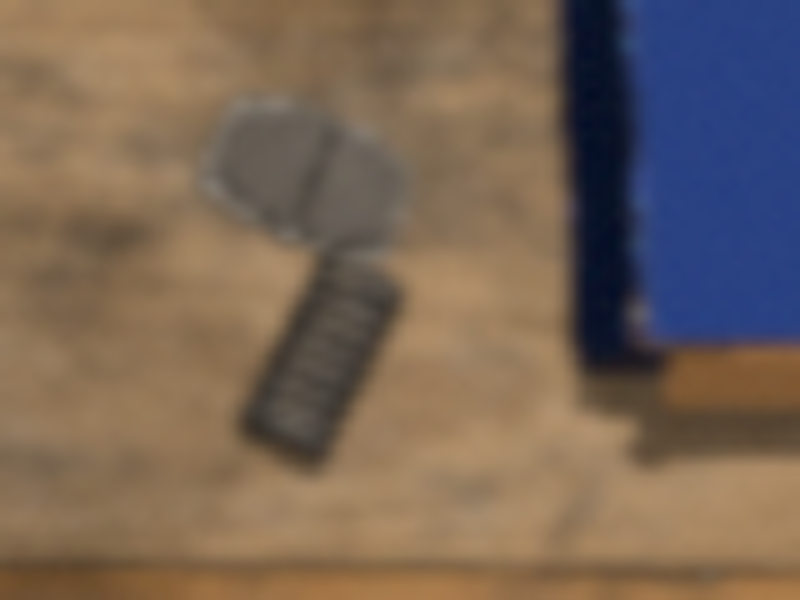

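The picture shows a single pad at px ≈(376,212), its lower right end almost touching the spring. Next I refine the front edge and knob fits.

```bash
cat >> h.py <<'E'
def yaw_now():
    s=read_state();M=R.from_quat(s["ee_rot"]).as_matrix();return M,np.degrees(np.arctan2(M[1,1],M[0,1]))
def goto(pt,yang=None):
    """slide in tool axes (m) to bring grasp point to pt, roll (deg) to bring tool y to world angle yang (mod 180)"""
    s=read_state();M,a=yaw_now()
    g=np.array(s["position"])+M[:,2]*grip_point_offset
    sl=M.T@(np.array(pt)-g)/1000
    r=None if yang is None else ((-(yang-a))+90)%180-90
    print("grasp pt",g.round(1),"yang %.1f"%a,"slide",sl.round(4),"roll",None if r is None else round(r,1),"j",np.round(s["joints"],2),"F",np.round(s["contact_force"],1),"w %.1f gf %.1f t %.2f"%(s["gripper_width"],s["grasp_force"],s["clock"]))
def pca(q):
    c=q.mean(0);_,_,V=np.linalg.svd(q-c,full_matrices=0);return c,np.degrees(np.arctan2(V[0,1],V[0,0]))%180
E
python3 - <<'E'
from h import *
np.set_printoptions(precision=1,suppress=True)
for c in("top","side"):
    p=dict(np.load(c+"0.npz")); w=cloud(p);g=p["img"].sum(-1)
    m=(abs(w[...,2]-83.5)<3)
    # front edge: smallest x per y bin
    pts=[]
    for y in range(-150,240,10):
        k=m&(abs(w[...,1]-y)<5)&(w[...,0]>595-0)&(w[...,0]<680)
        k&= w[...,0]>575
        if k.sum()>2:
            xs=np.sort(w[k][:,0]); pts.append((xs[0],y))
    pts=np.array(pts);a=np.polyfit(pts[:,1],pts[:,0],1);r=pts[:,0]-np.polyval(a,pts[:,1]);ok=abs(r)<4;a=np.polyfit(pts[ok,1],pts[ok,0],1)
    print(c,"edge x=%.2f at y=50; slope deg %.2f"%(np.polyval(a,50),np.degrees(np.arctan(a[0]))),ok.sum())
    q=w[(w[...,2]>125)&(w[...,2]<142)&(w[...,0]>600)&(w[...,0]<700)&(w[...,1]>20)&(w[...,1]<120)]
    q=q[np.linalg.norm(q[:,:2]-[650,65],axis=1)<42]
    e=q[:,:2]; cc,an=pca(e); print("knob",cc,an,len(q),np.median(q[:,2]),cv2.minAreaRect(e.astype(np.float32)))
    for t in["grease_tin","lining_block"]:
        try:
            p2=get_image(c)
            for r in place_of(p2,t)[:2]: print(t,r["conf"],world(p2,r["at"],6))
        except Exception as ex: print(ex)
goto([650,65,200],0)
E
```

```text
top edge x=620.87 at y=50; slope deg 6.24 39
knob [650.7  64.3] 146.03108878376577 116 131.3991110873419 ((652.7454223632812, 64.90367126464844), (20.631467819213867, 64.13932037353516), 48.955970764160156)
grease_tin 0.52 [590.7 -29.7   6. ]
lining_block 0.74 [615.8  63.6   6. ]
side edge x=619.66 at y=50; slope deg 6.21 39
knob [649.1  69. ] 145.30820182579234 119 132.1946525180456 ((651.0408935546875, 67.287353515625), (20.169347763061523, 62.84122848510742), 47.05287170410156)
grease_tin 0.57 [703.7 202.6   6. ]
lining_block 0.22 [707.2 101.1   6. ]
grasp pt [154.5 605.6 250. ] yang -104.3 slide [0.6 0.4 0.1] roll 75.7 j [ 1.6  0.4  0.   0.  -1.2 -0.3] F [0.2 0.3 0.2] w 85.5 gf 0.0 t 1.30
```

```bash
python3 - <<'E'
from h import *
goto([651,66,170],51)
s=read_state();M,a=yaw_now();g=np.array(s["position"])+M[:,2]*grip_point_offset
print((M.T@(np.array([651,66,170])-g)).round(1))
E
```

```text
grasp pt [154.5 605.6 250. ] yang -104.3 slide [0.6145 0.4001 0.08  ] roll 24.7 j [ 1.58  0.38  0.01  0.   -1.19 -0.26] F [0.2 0.3 0.2] w 85.5 gf 0.0 t 1.30
[614.5 400.1  80. ]
```

Emit:
carry_out --pt "0.05 0.032 0" --pt "0.1 0.065 0" --pt "0.15 0.097 0" --pt "0.2 0.13 0" --pt "0.25 0.163 0" --pt "0.3 0.195 0" --pt "0.35 0.228 0" --pt "0.4 0.26 0" --roll '[3, 6, 9, 12, 15, 18, 21, 24.7]' --claw '[0.0854, 0.0854, 0.07, 0.06, 0.05, 0.05, 0.05, 0.05]'

```text
clock: 2.3
position: [478.8, 253.2, 405.1]
ee_rot: [0.942, -0.335, 0.0, -0.0]
contact_force: [1.1, 1.0, -0.3]
gripper_width: 49.9
grasp_force: 0.0
```

```bash
python3 -c "
from h import *
goto([651,66,150],51)"
```

```text
grasp pt [478.9 253.2 250.4] yang -129.1 slide [0.2516 0.0368 0.1004] roll -0.1 j [ 0.79  0.24 -0.2   0.   -1.13  0.1 ] F [ 1.1  1.  -0.3] w 49.9 gf 0.0 t 2.30
```

Emit:
carry_out --pt "0.055 0.008 0.02" --pt "0.11 0.016 0.04" --pt "0.165 0.024 0.06" --pt "0.22 0.032 0.08" --pt "0.2516 0.0368 0.095" --pt "0.2516 0.0368 0.128" --pt "0.2516 0.0368 0.128" --pt "0.2516 0.0368 0.128" --roll '[0, 0, 0, 0, 0, 0, 0, 0]' --claw '[0.05, 0.05, 0.05, 0.05, 0.05, 0.05, 0.05, 0.0]'

```text
clock: 3.3
position: [650.5, 68.2, 277.9]
ee_rot: [0.943, -0.333, 0.001, -0.0]
contact_force: [-0.0, 0.3, 0.8]
gripper_width: 32.9
grasp_force: 0.0
```

Emit:
carry_out --pt "0 0 0" --pt "0 0 0" --pt "0 0 0" --pt "0 0 0" --roll '[0, 0, 0, 0]' --claw '[0.0, 0.0, 0.0, 0.0]'

```text
clock: 3.8
position: [649.9, 67.8, 279.0]
ee_rot: [0.943, -0.333, 0.001, 0.0]
contact_force: [-3.5, -2.2, 5.7]
gripper_width: 11.1
grasp_force: 58.7
```

```bash
python3 -c "
from h import *
goto([651,66,122],51);print(read_state()['wrist_torque'])
p=get_image('side');cv2.imwrite('pics/k1.png',cv2.resize(p['img'][130:310,80:320,::-1],(800,600),interpolation=cv2.INTER_CUBIC))"
```

```text
grasp pt [650.   67.7 124.3] yang -128.9 slide [0.0018 0.0007 0.0023] roll 0.1 j [ 0.35  0.54 -0.08  0.   -0.96  0.54] F [-3.5 -2.2  5.7] w 11.1 gf 58.7 t 3.80
[-0.52725935  0.99045311  0.10348518]
```

View pics/k1.png

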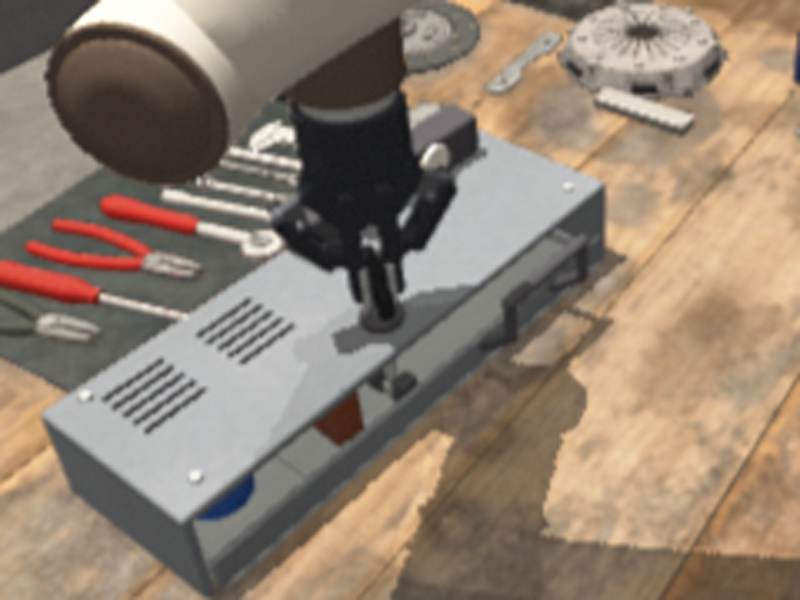

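Emit:
carry_out --pt "0 0 -0.0009" --pt "0 0 -0.0018" --pt "0 0 -0.0027" --pt "0 0 -0.0037" --pt "0 0 -0.0046" --pt "0 0 -0.0055" --pt "0 0 -0.0064" --pt "0 0 -0.0073" --roll '[10.5, 21, 31.5, 42, 52.5, 63, 73.5, 84]' --claw '[0, 0, 0, 0, 0, 0, 0, 0]'

```text
clock: 4.85
position: [651.5, 68.1, 286.5]
ee_rot: [-0.475, 0.88, -0.002, 0.004]
contact_force: [3.0, -2.4, 1.3]
gripper_width: 10.9
grasp_force: 58.3
```

Emit:
carry_out --pt "0 0 -0.0009" --pt "0 0 -0.0018" --pt "0 0 -0.0027" --pt "0 0 -0.0037" --pt "0 0 -0.0046" --pt "0 0 -0.0055" --pt "0 0 -0.0058" --pt "0 0 -0.0058" --roll '[10.5, 21, 31.5, 42, 52.5, 63, 66, 66]' --claw '[0, 0, 0, 0, 0, 0, 0, 0]'

```text
clock: 5.85
position: [652.1, 66.6, 292.4]
ee_rot: [0.078, 0.997, -0.001, 0.004]
contact_force: [4.8, -7.2, 0.5]
gripper_width: 10.9
grasp_force: 58.4
```

```bash
python3 -c "
from h import *
goto([650,67.7,136],51);print(read_state()['wrist_torque'])"
```

```text
grasp pt [653.3  66.3 137.7] yang 81.0 slide [0.0035 0.0009 0.0016] roll 30.0 j [ 0.35  0.52 -0.06  0.01 -0.98 -2.08] F [ 4.8 -7.2  0.5] w 10.9 gf 58.4 t 5.85
[-2.2651883  -1.58954917  0.04143419]
```

Emit:
carry_out --pt "0 0 0" --pt "0 0 0" --pt "0 0 -0.03" --pt "0 0 -0.06" --pt "0 0 -0.06" --pt "0 0 -0.06" --pt "0 0 -0.06" --pt "0 0 -0.06" --roll '[0, 0, 0, -10, -20, -30, -40, -50]' --claw '[0.03, 0.03, 0.03, 0.03, 0.03, 0.03, 0.03, 0.03]'

```text
clock: 6.85
position: [649.8, 68.4, 349.8]
ee_rot: [-0.353, 0.936, 0.0, 0.0]
contact_force: [-0.5, -0.2, 0.2]
gripper_width: 30.0
grasp_force: 0.0
```

```bash
python3 -c "
from h import *
goto([574.5,-41,130],173.8);goto([574.5,-41,86],173.8)
p=get_image('side')
w=cloud(p);q=w[(w[...,2]>120)&(w[...,2]<155)&(np.linalg.norm(w[...,:2]-[651,66],axis=-1)<42)];print(len(q),pca(q[:,:2]),q[:,2].max())"
```

```text
grasp pt [649.8  68.5 195.1] yang 131.4 slide [ 0.1289 -0.0324  0.0651] roll -42.4 j [ 0.35  0.47  0.01 -0.   -1.1  -1.2 ] F [-0.5 -0.2  0.2] w 30.0 gf 0.0 t 6.85
grasp pt [649.8  68.5 195.1] yang 131.4 slide [ 0.1289 -0.0324  0.1091] roll -42.4 j [ 0.35  0.47  0.01 -0.   -1.1  -1.2 ] F [-0.5 -0.2  0.2] w 30.0 gf 0.0 t 6.85
224 (array([647.48159973,  70.37736962]), np.float64(173.35254610493743)) 148.4741880934139
```

Emit:
carry_out --pt "0.035 -0.009 0" --pt "0.07 -0.018 0.0" --pt "0.105 -0.027 0.02" --pt "0.1289 -0.0324 0.04" --pt "0.1289 -0.0324 0.07" --pt "0.1289 -0.0324 0.109" --pt "0.1289 -0.0324 0.109" --pt "0.1289 -0.0324 0.109" --roll '[-10.5, -21, -31.5, -42.4, -42.4, -42.4, -42.4, -42.4]' --claw '[0.03, 0.03, 0.03, 0.03, 0.03, 0.03, 0.03, 0.0]'

```text
clock: 7.9
position: [574.8, -40.9, 242.1]
ee_rot: [-0.665, 0.747, -0.001, 0.001]
contact_force: [0.2, 0.7, 0.0]
gripper_width: 13.2
grasp_force: 0.0
```

Emit:
carry_out --pt "0 0 0" --pt "0 0 0" --roll '[0, 0]' --claw '[0, 0]'

```text
clock: 8.15
position: [574.5, -40.9, 242.3]
ee_rot: [-0.665, 0.747, -0.001, 0.001]
contact_force: [-1.3, 1.9, 1.6]
gripper_width: 9.7
grasp_force: 58.7
```

```bash
python3 -c "
from h import *
goto([574.5,-41,86],173.8)"
```

```text
grasp pt [574.9 -40.8  87.6] yang 173.4 slide [0.0002 0.0004 0.0016] roll -0.4 j [ 0.21  0.47 -0.32  0.   -0.78 -0.33] F [-1.3  1.9  1.6] w 9.7 gf 58.7 t 8.15
```

Emit:
carry_out --pt "0 0.01 0" --pt "0 0.03 0" --pt "0 0.055 0" --pt "0 0.08 0" --pt "0 0.105 0" --pt "0 0.13 0" --pt "0 0.145 0" --pt "0 0.151 0" --roll '[0, 0, 0, 0, 0, 0, 0, 0]' --claw '[0, 0, 0, 0, 0, 0, 0, 0]'

```text
clock: 9.15
position: [424.5, -24.2, 242.3]
ee_rot: [-0.666, 0.746, -0.002, 0.002]
contact_force: [14.8, -17.7, -10.0]
gripper_width: 10.0
grasp_force: 58.6
```

Emit:
carry_out --pt "0 0 0" --pt "0 0 0" --pt "0 0 -0.03" --pt "0 0 -0.08" --pt "0 0 -0.14" --pt "0 0 -0.2" --roll '[0, 0, 0, 0, 0, 0]' --claw '[0.03, 0.03, 0.05, 0.06, 0.0854, 0.0854]'

```text
clock: 9.9
position: [423.4, -23.9, 442.4]
ee_rot: [-0.665, 0.747, 0.0, -0.0]
contact_force: [2.1, 0.8, -0.6]
gripper_width: 85.5
grasp_force: 0.0
```

```bash
cat > look.py <<'E'
from h import *
np.set_printoptions(precision=1,suppress=True)
goto([574.5,-41,86],173.8)
for c in("top","side"):
    p=get_image(c);np.savez(c+"1.npz",**{k:p[k] for k in("img","z_map","mtx","world_from_camera")})
    for t,z in[("handle",85),("bay_inner",6),("bay_outer",6),("tray",6),("block_mid",33),("lining_block",6),("grease_tin",6),("pad_a",0)]:
        for r in place_of(p,t)[:2]: print(c,t,round(r["conf"],2),np.round(r["at"]),world(p,r["at"],z)[:2])
    save(p,c+"1")
a=cv2.imread("pics/top1.png");cv2.imwrite("pics/top1b.png",cv2.resize(a[120:270,120:320],(800,600),interpolation=cv2.INTER_CUBIC))
E
python3 look.py
```

```text
grasp pt [423.2 -23.8 287.7] yang 173.4 slide [-0.  -0.2  0.2] roll -0.4 j [ 0.3  0.  -0.4 -0.  -1.2 -0.5] F [ 2.1  0.8 -0.6] w 85.5 gf 0.0 t 9.90
top handle 0.9 [224. 238.] [418.3 -18. ]
top handle 0.32 [176. 193.] [544.8 122.8]
top bay_inner 0.73 [178. 194.] [555.  130.5]
top bay_outer 0.94 [146. 196.] [547.8 224.5]
top tray 0.84 [230. 201.] [534.7 -25.9]
top block_mid 0.59 [179. 195.] [545.9 122.8]
top grease_tin 0.63 [148. 195.] [551.8 218.4]
top grease_tin 0.62 [193. 153.] [682.1  89. ]
top pad_a 0.51 [373. 213.] [ 502.9 -451.5]
side handle 0.6 [293. 234.] [425.4 -26. ]
side bay_inner 0.74 [213. 278.] [557.4 126.4]
side bay_outer 0.69 [193. 308.] [548.6 214.9]
side tray 0.66 [261. 240.] [524.3 -40.7]
side tray 0.21 [343. 173.] [ 443.3 -452.7]
side block_mid 0.9 [213. 273.] [550.9 131.3]
side lining_block 0.94 [218. 280.] [544.4 125.8]
side grease_tin 0.71 [189. 307.] [556.6 218. ]
side pad_a 0.63 [211. 252.] [616.2  57.4]
side pad_a 0.54 [326. 168.] [ 503.6 -461.3]
```

View pics/top1b.png

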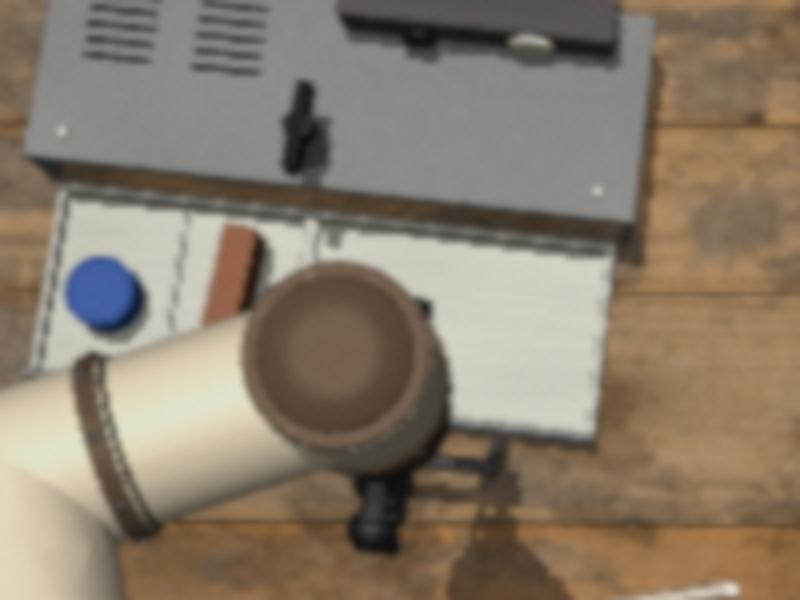

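Emit:
carry_out --pt "0.05 0.0 0" --pt "0.1 0 0" --pt "0.15 0 0" --pt "0.2 0 0" --pt "0.24 0 0" --roll '[0, 0, 0, 0, 0]' --claw '[0.0854, 0.0854, 0.0854, 0.0854, 0.0854]'

```text
clock: 11.42
position: [396.0, -264.0, 440.9]
ee_rot: [-0.665, 0.747, -0.0, 0.0]
contact_force: [0.1, -0.1, -0.0]
gripper_width: 85.4
grasp_force: 0.0
```

```bash
python3 look.py; cat > fit.py <<'E'
from h import *
np.set_printoptions(precision=1,suppress=True)
th=np.radians(-6.2);ex=np.array([np.cos(th),np.sin(th)]);ey=np.array([-np.sin(th),np.cos(th)])
def loc(xy): d=np.asarray(xy)-[620,50]; return np.stack([d@ex,d@ey],-1)
for c in("top","side"):
    p=dict(np.load(c+"1.npz"));w=cloud(p);L=loc(w[...,:2]);im=p["img"].astype(int)
    r,g,b=im[...,0],im[...,1],im[...,2]
    reg=(L[...,0]>-150)&(L[...,0]<-5)&(L[...,1]>0)&(L[...,1]<230)
    for n,m,zt in(("tin",(b>r+40)&(b>g+20),44),("block",(r>b+30)&(r>g+25),60)):
        k=m&reg&(abs(w[...,2]-zt)<5)
        q=w[k]; 
        if len(q)<5: print(c,n,"few",len(q));continue
        print(c,n,len(q),"z %.1f"%np.median(q[:,2]),cv2.minAreaRect(q[:,:2].astype(np.float32)),"pca",pca(q[:,:2]),"loc",loc(cv2.minAreaRect(q[:,:2].astype(np.float32))[0]))
    # wall heights: profile in y' at x' in -100..-40 and in x'
    for z0,z1,nm in((14,24,"wall18"),):
        k=(w[...,2]>z0)&(w[...,2]<z1)&(L[...,0]>-140)&(L[...,0]<-20)&(L[...,1]>-250)&(L[...,1]<250)
        h,e=np.histogram(L[k][:,1],np.arange(-250,250,4)); print([(int(e[i]),int(h[i])) for i in range(len(h)) if h[i]>12])
        k=(w[...,2]>14)&(w[...,2]<36)&(L[...,0]>-170)&(L[...,0]<0)&(L[...,1]>-150)&(L[...,1]<0)
        h,e=np.histogram(L[k][:,0],np.arange(-170,0,4)); print("x",[(int(e[i]),int(h[i])) for i in range(len(h)) if h[i]>12])
E
python3 fit.py
```

```text
grasp pt [ 396.  -264.   286.2] yang 173.3 slide [-0.2 -0.2  0.2] roll -0.5 j [-0.2  0.1 -0.3  0.  -1.2  0.1] F [ 0.1 -0.1 -0. ] w 85.4 gf 0.0 t 11.43
top handle 0.92 [224. 234.] [427. -19.]
top handle 0.61 [177. 196.] [535.9 117.4]
top bay_inner 0.64 [177. 195.] [552.6 133.4]
top bay_outer 0.97 [147. 193.] [557.3 222.3]
top block_mid 0.55 [179. 197.] [540.5 122.1]
top lining_block 0.73 [179. 196.] [549.9 127.3]
top lining_block 0.53 [178. 194.] [555.6 130.8]
top grease_tin 0.6 [150. 194.] [554.  215.5]
top pad_a 0.61 [374. 210.] [ 509.5 -455. ]
top pad_a 0.6 [149. 194.] [555.  219.6]
side bay_inner 0.7 [189. 306.] [558.9 214.9]
side bay_inner 0.61 [290. 235.] [464.3 -97.3]
side bay_outer 0.68 [192. 307.] [551.6 214.2]
side block_mid 0.58 [212. 271.] [556.7 128.5]
side lining_block 0.74 [216. 281.] [545.6 130.2]
side lining_block 0.28 [186. 307.] [562.2 221.5]
side grease_tin 0.94 [188. 306.] [559.9 215.8]
side pad_a 0.44 [328. 170.] [ 497.3 -457.5]
top tin 212 z 43.9 ((552.8006591796875, 220.7455291748047), (53.1496696472168, 47.30122756958008), 46.24156188964844) pca (array([552.2,
[... 270 characters left out ...]
, (14, 33), (18, 37), (202, 13), (206, 51), (210, 13)]
x [(-154, 39), (-150, 29), (-10, 65), (-6, 41)]
side tin 406 z 43.1 ((551.5081176757812, 222.97134399414062), (50.32157897949219, 48.93830108642578), 34.95361328125) pca (array([551.1, 223.6]), np.float64(46.194544497295055)) loc [-86.8 164.6]
side block 420 z 60.4 ((548.5623779296875, 126.42462921142578), (26.642250061035156, 100.90168762207031), 79.46800231933594) pca (array([546.4, 128.2]), np.float64(169.53894467619773)) loc [-79.3  68.3]
[(-210, 16), (-206, 61), (14, 35), (18, 41), (22, 53), (26, 25), (74, 24), (78, 37), (82, 30), (182, 14), (186, 17), (206, 65), (210, 92)]
x [(-154, 127), (-150, 42), (-14, 42), (-10, 99), (-6, 28)]
```

View pics/top1b.png

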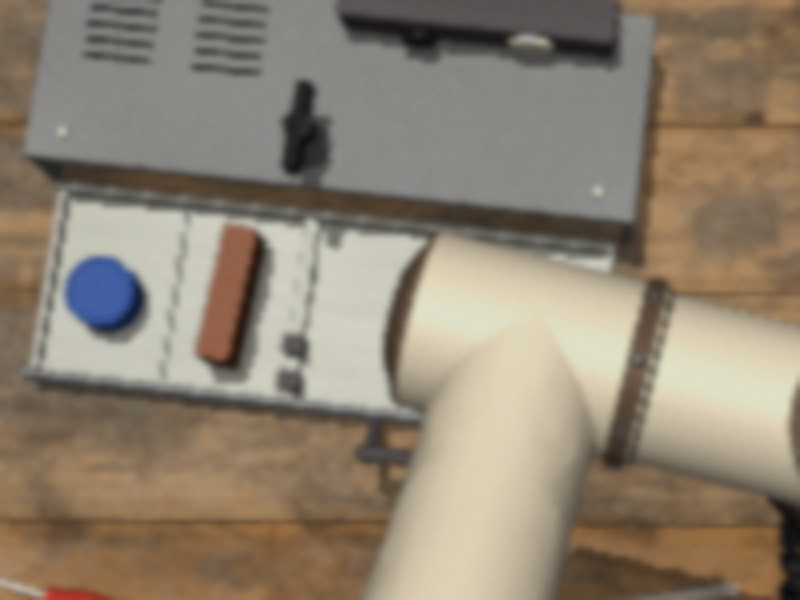

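```bash
python3 - <<'E'
import numpy as np
src=open("fit.py").read().split("for c in")[0];exec(src)
p=dict(np.load("top1.npz"))
for n,uv,z in(("outer",(133,191.25),18),("ridge",(163.5,195),10),("part",(195,191.25),18),("right",(271.25,205),18)):
    print(n,loc(world(p,uv,z)[:2]))
w=cloud(p);L=loc(w[...,:2]);g=p["img"].astype(float).mean(-1)
# darkness profile along y' over x' -70..-30
for x0,x1 in((-60,-25),(-130,-105)):
    prof=[]
    for y in np.arange(100,125,1.5):
        k=(L[...,0]>x0)&(L[...,0]<x1)&(abs(L[...,1]-y)<1.5);prof.append((round(float(y),1),round(float(g[k].mean()))))
    print(prof)
W=lambda a,b:np.array([620,50])+a*ex+b*ey
for n,a,b in(("inner",-79.5,66),("outer",-79.5,159),("tray",-79.5,-92)):print(n,W(a,b))
goto([552,221.5,150],173.8);goto([552,221.5,30],173.8)
E
```

```text
outer [-82.4 204.9]
ridge [-82.  114.1]
part [-61.3  20.4]
right [ -76.6 -209.6]
[(100.0, 198), (101.5, 198), (103.0, 198), (104.5, 198), (106.0, 198), (107.5, 198), (109.0, 195), (110.5, 191), (112.0, 182), (113.5, 172), (115.0, 167), (116.5, 161), (118.0, 171), (119.5, 177), (121.0, 184), (122.5, 191), (124.0, 194)]
[(100.0, 192), (101.5, 195), (103.0, 194), (104.5, 195), (106.0, 195), (107.5, 194), (109.0, 193), (110.5, 189), (112.0, 180), (113.5, 174), (115.0, 171), (116.5, 170), (118.0, 176), (119.5, 181), (121.0, 184), (122.5, 191), (124.0, 193)]
inner [548.1 124.2]
outer [558.1 216.7]
tray [531.  -32.9]
grasp pt [ 396.4 -262.1  286.1] yang 173.4 slide [-0.5 -0.1  0.1] roll -0.4 j [-0.2  0.1 -0.3 -0.  -1.2  0.1] F [0.5 0.3 0.4] w 85.5 gf 0.0 t 12.32
grasp pt [ 396.4 -262.1  286.1] yang 173.4 slide [-0.5 -0.1  0.3] roll -0.4 j [-0.2  0.1 -0.3 -0.  -1.2  0.1] F [0.5 0.3 0.4] w 85.5 gf 0.0 t 12.32
```

```bash
sed -i 's/"slide",sl.round(4)/"slide",np.array2string(sl,precision=4,suppress_small=True)/; s/^def goto/def goto/' h.py; sed -i '3a np.set_printoptions(suppress=True)' h.py; python3 -c "
from h import *
goto([552.2,221.8,150],173.8);goto([552.2,221.8,30],173.8)"
```

```text
grasp pt [ 396.4 -262.1  286.1] yang 173.4 slide [-0.4987 -0.099   0.1361] roll -0.4 j [-0.24  0.1  -0.28 -0.   -1.19  0.13] F [0.5 0.3 0.4] w 85.5 gf 0.0 t 12.32
grasp pt [ 396.4 -262.1  286.1] yang 173.4 slide [-0.4986 -0.099   0.2561] roll -0.4 j [-0.24  0.1  -0.28 -0.   -1.19  0.13] F [0.5 0.3 0.4] w 85.5 gf 0.0 t 12.32
```

Emit:
carry_out --pt "-0.06 -0.02 0.0" --pt "-0.12 -0.04 0.0" --pt "-0.18 -0.06 0" --pt "-0.24 -0.08 0" --pt "-0.3 -0.099 0" --pt "-0.36 -0.099 0" --pt "-0.42 -0.099 0.02" --pt "-0.48 -0.099 0.05" --roll '[0, 0, 0, 0, 0, 0, 0, 0]' --claw '[0.07, 0.07, 0.07, 0.07, 0.07, 0.07, 0.07, 0.07]'

```text
clock: 13.32
position: [549.7, 200.0, 393.8]
ee_rot: [-0.665, 0.747, -0.0, 0.001]
contact_force: [0.8, -0.4, 0.5]
gripper_width: 69.9
grasp_force: 0.0
```

```bash
python3 -c "
from h import *
goto([552.2,221.8,30],173.8)
exec(open('fit.py').read().split('for c in')[0])
p=get_image('side');w=cloud(p);L=loc(w[...,:2])
g=(w[...,2]>40)&(w[...,2]<48)&(L[...,1]>120)&(L[...,1]<205)&(L[...,0]<-40)&(L[...,0]>-145);print(g.sum(),cv2.minEnclosingCircle(w[g][:,:2].astype(np.float32)))"
```

```text
grasp pt [550.  200.2 239.1] yang 173.4 slide [-0.0214  0.0008  0.2091] roll -0.4 j [ 0.63  0.32 -0.11  0.   -1.13 -0.74] F [ 0.8 -0.4  0.5] w 69.9 gf 0.0 t 13.32
415 ((552.8737182617188, 222.09939575195312), 26.86454200744629)
```

Emit:
carry_out --pt "-0.0215 0 0.05" --pt "-0.0215 0 0.1" --pt "-0.0215 0 0.15" --pt "-0.0215 0 0.19" --pt "-0.0215 0 0.208" --pt "-0.0215 0 0.208" --pt "-0.0215 0 0.208" --pt "-0.0215 0 0.208" --roll '[-0.4, -0.4, -0.4, -0.4, -0.4, -0.4, -0.4, -0.4]' --claw '[0.07, 0.07, 0.07, 0.07, 0.07, 0.04, 0.04, 0.04]'

```text
clock: 14.38
position: [552.0, 219.2, 186.3]
ee_rot: [-0.668, 0.744, -0.0, 0.001]
contact_force: [-0.0, -0.5, -2.8]
gripper_width: 51.6
grasp_force: 62.8
```

Emit:
carry_out --pt "0 0 0" --pt "0 0 -0.02" --pt "0 0 -0.06" --pt "0 0 -0.08" --pt "0 0 -0.08" --roll '[0, 0, 0, 0, 0]' --claw '[0.04, 0.04, 0.04, 0.04, 0.04]'

```text
clock: 15.0
position: [552.2, 219.4, 267.6]
ee_rot: [-0.668, 0.744, -0.0, 0.002]
contact_force: [0.0, 0.0, -3.4]
gripper_width: 51.2
grasp_force: 63.4
```

```bash
python3 -c "
from h import *
goto([540,55,110],173.8);goto([536,10,31],173.8)"
```

```text
grasp pt [552.8 219.9 113. ] yang 173.8 slide [ 0.1653 -0.0051  0.0024] roll -0.0 j [ 0.65  0.46 -0.25  0.   -0.86 -0.76] F [ 0.   0.  -3.4] w 51.2 gf 63.4 t 15.00
grasp pt [552.8 219.9 113. ] yang 173.8 slide [ 0.2107 -0.0057  0.0813] roll -0.0 j [ 0.65  0.46 -0.25  0.   -0.86 -0.76] F [ 0.   0.  -3.4] w 51.2 gf 63.4 t 15.00
```

Emit:
carry_out --pt "0.05 -0.002 0" --pt "0.1 -0.003 0" --pt "0.15 -0.004 0" --pt "0.2 -0.0055 0" --pt "0.211 -0.0057 0.03" --pt "0.211 -0.0057 0.065" --pt "0.211 -0.0057 0.08" --pt "0.211 -0.0057 0.08" --roll '[0, 0, 0, 0, 0, 0, 0, 0]' --claw '[0.04, 0.04, 0.04, 0.04, 0.04, 0.04, 0.04, 0.04]'

```text
clock: 16.0
position: [535.2, 9.0, 185.1]
ee_rot: [-0.668, 0.744, -0.0, -0.0]
contact_force: [-0.5, -0.6, -2.2]
gripper_width: 51.5
grasp_force: 64.6
```

Emit:
carry_out --pt "0 0 0" --pt "0 0 0" --pt "0 0 0" --pt "0 0 -0.04" --pt "0 0 -0.09" --pt "0 0 -0.13" --roll '[0, 0, 0, 0, 0, 0]' --claw '[0.04, 0.07, 0.07, 0.07, 0.07, 0.07]'

```text
clock: 16.75
position: [534.8, 8.9, 318.0]
ee_rot: [-0.668, 0.744, -0.001, 0.001]
contact_force: [-0.1, 0.9, -0.5]
gripper_width: 70.0
grasp_force: 0.0
```

```bash
python3 - <<'E'
from h import *
exec(open('fit.py').read().split('for c in')[0])
p=get_image('side');w=cloud(p);L=loc(w[...,:2]);im=p['img'].astype(int)
g=(w[...,2]>40)&(w[...,2]<48)&(im[...,2]>im[...,0]+40)&(w[...,0]>450)&(abs(w[...,1])<120);print("tin",g.sum(),cv2.minEnclosingCircle(w[g][:,:2].astype(np.float32)))
g=(w[...,2]>55)&(w[...,2]<66)&(im[...,0]>im[...,2]+30)&(L[...,1]>20)&(L[...,1]<110)&(L[...,0]<-5);print("block",g.sum(),cv2.minAreaRect(w[g][:,:2].astype(np.float32)))
goto([549.1,125.4,40],79.7)
E
```

```text
tin 239 ((533.87841796875, 15.563159942626953), 26.04546546936035)
block 413 ((552.5103759765625, 126.18408203125), (26.73731803894043, 102.02250671386719), 78.78778839111328)
grasp pt [538.3   9.3 168.9] yang 173.9 slide [-0.1162  0.0032  0.1292] roll -85.8 j [ 0.3  0.3 -0.3  0.  -0.9 -0.4] F [ 1.8 -0.2  3.3] w 70.0 gf 0.0 t 16.80
```

```bash
sed -i 's/g=np.array(s\["position"\])+M\[:,2\]\*grip_point_offset/g=np.array(s["position"])-[0,0,grip_point_offset];c,q=M[0,1],M[1,1];M=np.array([[-q,c,0],[c,q,0],[0,0,-1.]]);M[:,0]=np.cross(M[:,1],M[:,2])/' h.py; python3 -c "
from h import *
goto([550,125.7,40],79.5)"
```

```text
grasp pt [536.3   9.1 168.9] yang 173.9 slide [-0.1174 -0.0012  0.1289] roll -85.6 j [ 0.32  0.31 -0.33  0.   -0.92 -0.43] F [ 1.8 -0.2  3.3] w 70.0 gf 0.0 t 16.80
```

Emit:
carry_out --pt "-0.03 0 0" --pt "-0.06 0 0" --pt "-0.09 0 0" --pt "-0.1174 -0.001 0" --pt "-0.1174 -0.001 0" --pt "-0.1174 -0.001 0" --pt "-0.1174 -0.001 0" --pt "-0.1174 -0.001 0.04" --roll '[-10.7, -21.4, -32.1, -42.8, -53.5, -64.2, -74.9, -85.6]' --claw '[0.05, 0.05, 0.05, 0.05, 0.05, 0.05, 0.05, 0.05]'

```text
clock: 17.8
position: [549.6, 126.1, 278.3]
ee_rot: [0.996, -0.089, 0.004, -0.002]
contact_force: [0.1, -0.2, -1.7]
gripper_width: 49.8
grasp_force: 0.0
```

```bash
python3 -c "
from h import *
goto([550,125.7,40],-100.5);goto([550,125.7,40],-100.5)"
```

```text
grasp pt [549.6 126.1 123.6] yang -100.2 slide [0.0004 0.0003 0.0836] roll 0.3 j [ 0.51  0.4  -0.31  0.   -0.84  0.88] F [ 0.1 -0.2 -1.7] w 49.8 gf 0.0 t 17.80
grasp pt [549.6 126.1 123.6] yang -100.2 slide [0.0004 0.0003 0.0836] roll 0.3 j [ 0.51  0.4  -0.31  0.   -0.84  0.88] F [ 0.1 -0.2 -1.7] w 49.8 gf 0.0 t 17.80
```

Descend, grip, lift.

Emit:
carry_out --pt "0 0 0.04" --pt "0 0 0.075" --pt "0 0 0.087" --pt "0 0 0.087" --pt "0 0 0.087" --pt "0 0 0.087" --pt "0 0 0.087" --pt "0 0 0.087" --roll '[0, 0, 0, 0, 0, 0, 0, 0]' --claw '[0.05, 0.05, 0.05, 0.05, 0.01, 0.01, 0.01, 0.01]'

```text
clock: 18.8
position: [549.1, 125.8, 190.2]
ee_rot: [0.996, -0.092, 0.001, -0.001]
contact_force: [-0.8, 1.2, 5.8]
gripper_width: 24.3
grasp_force: 59.5
```

Emit:
carry_out --pt "0 0 0" --pt "0 0 -0.02" --pt "0 0 -0.04" --pt "0 0 -0.04" --roll '[0, 0, 0, -4.2]' --claw '[0.01, 0.01, 0.01, 0.01]'

```text
clock: 19.3
position: [548.8, 125.5, 230.3]
ee_rot: [0.998, -0.055, 0.002, -0.001]
contact_force: [-0.4, -0.7, -0.9]
gripper_width: 24.3
grasp_force: 58.8
```

```bash
python3 - <<'E'
from h import *
exec(open('fit.py').read().split('for c in')[0])
for c in("side","top"):
    p=get_image(c);w=cloud(p);im=p['img'].astype(int)
    g=(w[...,2]>25)&(w[...,2]<120)&(im[...,0]>im[...,2]+30)&(im[...,0]>im[...,1]+25)&(abs(w[...,0]-550)<65)&(abs(w[...,1]-126)<45)
    if g.sum()>9: print("block",g.sum(),cv2.minAreaRect(w[g][:,:2].astype(np.float32)),np.percentile(w[g][:,2],[2,50,98]))
goto([558.3,218.7,75],-96.2)
E
```

```text
block 364 ((525.6948852539062, 129.6311492919922), (25.605010986328125, 49.724918365478516), 82.19731903076172) [ 53.6  87.7 102.1]
block 34 ((553.5172729492188, 122.93048095703125), (17.60556411743164, 94.66063690185547), 82.39324951171875) [ 92.5  99.5 104.7]
grasp pt [548.2 125.3  74.2] yang -96.4 slide [-0.0004 -0.094  -0.0008] roll -0.2 j [ 0.5  0.5 -0.4 -0.  -0.7  0.9] F [-0.   0.  -0.9] w 24.2 gf 58.8 t 19.40
```

Emit:
carry_out --pt "-0.001 -0.03 0" --pt "-0.002 -0.06 0" --pt "-0.0022 -0.085 0" --pt "-0.0022 -0.094 0" --pt "-0.0022 -0.094 0.02" --pt "-0.0022 -0.094 0.035" --pt "-0.0022 -0.094 0.039" --pt "-0.0022 -0.094 0.039" --roll '[0, 0, 0, 0, 0, 0, 0, 0]' --claw '[0.01, 0.01, 0.01, 0.01, 0.01, 0.01, 0.01, 0.01]'

```text
clock: 20.4
position: [557.2, 218.4, 190.2]
ee_rot: [0.998, -0.056, 0.0, 0.0]
contact_force: [0.4, -2.6, 3.3]
gripper_width: 24.7
grasp_force: 59.5
```

Emit:
carry_out --pt "0 0 0" --pt "0 0 0" --pt "0 0 0" --pt "0 0 -0.04" --pt "0 0 -0.09" --pt "0.04 0.04 -0.13" --pt "0.04 0.1 -0.13" --pt "0.04 0.15 -0.13" --roll '[0, 0, 0, 0, 0, 5, 10, 15]' --claw '[0.045, 0.045, 0.045, 0.045, 0.05, 0.07, 0.07, 0.07]'

```text
clock: 21.4
position: [579.7, 63.9, 320.2]
ee_rot: [0.982, -0.187, 0.001, -0.0]
contact_force: [0.8, -0.2, -0.2]
gripper_width: 69.6
grasp_force: 0.0
```

```bash
cat > chk.py <<'E'
from h import *
exec(open('fit.py').read().split('for c in')[0])
for c in("top","side"):
    p=get_image(c);w=cloud(p);L=loc(w[...,:2]);im=p['img'].astype(int)
    r,g,b=im[...,0],im[...,1],im[...,2];reg=(L[...,0]>-150)&(L[...,0]<-3)&(L[...,1]>-210)&(L[...,1]<210)
    k=reg&(abs(w[...,2]-44)<5)&(b>r+40)
    if k.sum()>9: o=cv2.minEnclosingCircle(w[k][:,:2].astype(np.float32));print(c,"tin",k.sum(),o,"loc",loc(o[0]))
    k=reg&(abs(w[...,2]-60)<5)&(r>b+30)&(r>g+25)
    if k.sum()>9: o=cv2.minAreaRect(w[k][:,:2].astype(np.float32));print(c,"block",k.sum(),o,"loc",loc(o[0]))
    save(p,c+"2")
E
python3 chk.py; python3 -c "
from h import *
goto([534.5,14.5,31],0)
s=read_state();print(s['position'])"
```

```text
top tin 189 ((536.3312377929688, 11.917633056640625), 25.118011474609375) loc [-79.1 -46.9]
top block 209 ((552.1981201171875, 218.1942596435547), (25.571786880493164, 83.14669036865234), 84.56777954101562) loc [-85.6 159.9]
side tin 242 ((536.1419677734375, 14.503134727478027), 26.069622039794922) loc [-79.5 -44.3]
side block 496 ((559.70556640625, 218.91644287109375), (25.276533126831055, 100.81232452392578), 83.25428771972656) loc [-78.2 161.4]
grasp pt [578.7  61.5 164.8] yang -111.8 slide [-0.0236  0.06    0.1338] roll 68.2 j [ 0.38  0.39 -0.22 -0.   -0.97  0.81] F [0.4 0.7 0.8] w 69.9 gf 0.0 t 21.50
[578.67229988  61.47612513 319.52643244]
```

Emit:
carry_out --pt "0 0.02 0" --pt "0 0.03 0" --pt "0 0.04 0" --pt "-0.01 0.05 0" --pt "-0.02 0.06 0" --pt "-0.0236 0.06 0" --pt "-0.0236 0.06 0.0" --pt "-0.0236 0.06 0.0" --roll '[10.7, 21.4, 32.1, 42.8, 53.5, 64.2, 74.4, 74.4]' --claw '[0.07, 0.07, 0.07, 0.07, 0.07, 0.07, 0.07, 0.07]'

```text
clock: 22.5
position: [535.9, 18.7, 319.5]
ee_rot: [-0.671, 0.741, 0.0, 0.0]
contact_force: [-0.3, -0.1, 0.1]
gripper_width: 70.4
grasp_force: 0.0
```

```bash
python3 -c "
from h import *
goto([536.2,13,31],173.8)"
```

```text
grasp pt [535.9  18.7 164.8] yang 174.4 slide [ 0.0057 -0.0009  0.1338] roll 0.6 j [ 0.34  0.32 -0.33 -0.   -0.92 -0.44] F [-0.3 -0.1  0.1] w 70.4 gf 0.0 t 22.50
```

Emit:
carry_out --pt "0.0057 0 0.05" --pt "0.0057 0 0.1" --pt "0.0057 0 0.125" --pt "0.0057 0 0.134" --pt "0.0057 0 0.134" --pt "0.0057 0 0.134" --pt "0.0057 0 0.134" --pt "0.0057 0 0.134" --roll '[0.6, 0.6, 0.6, 0.6, 0.6, 0.6, 0.6, 0.6]' --claw '[0.07, 0.07, 0.07, 0.07, 0.07, 0.04, 0.04, 0.04]'

```text
clock: 23.5
position: [536.1, 12.9, 187.2]
ee_rot: [-0.667, 0.745, -0.001, 0.002]
contact_force: [-0.1, 0.3, 5.8]
gripper_width: 51.1
grasp_force: 63.3
```

Emit:
carry_out --pt "0 0 0" --pt "0 0 -0.02" --pt "0 0 -0.05" --pt "0 0 -0.05" --roll '[0, 0, 0, 0]' --claw '[0.04, 0.04, 0.04, 0.04]'

```text
clock: 24.0
position: [535.6, 12.7, 237.2]
ee_rot: [-0.666, 0.746, -0.001, 0.002]
contact_force: [0.4, -0.0, -3.1]
gripper_width: 51.4
grasp_force: 63.5
```

```bash
python3 -c "
from h import *
goto([548.3,126.2,31],173.8)
for c in ('side','top'):
    p=get_image(c);w=cloud(p);im=p['img'].astype(int)
    k=(im[...,2]>im[...,0]+40)&(w[...,0]>480)&(abs(w[...,1]-13)<60)&(w[...,2]>20)&(w[...,2]<110);q=w[k]
    if len(q)>9: print(c,len(q),q.min(0),q.max(0))"
```

```text
grasp pt [535.6  12.7  82.5] yang 173.6 slide [-0.1142  0.0001  0.0515] roll -0.2 j [ 0.33  0.42 -0.42 -0.   -0.72 -0.44] F [ 0.4 -0.  -3.1] w 51.4 gf 63.5 t 24.00
side 336 [512.628884    -5.33589938  57.27380111] [560.62557572  41.08656236  96.24792467]
top 11 [515.04955059 -10.72355896  87.41281847] [529.53658247  -2.12768053  95.07714752]
```

Emit:
carry_out --pt "-0.035 0 0" --pt "-0.07 0 0" --pt "-0.1 0 0" --pt "-0.114 0 0" --pt "-0.114 0 0.02" --pt "-0.114 0 0.042" --pt "-0.114 0 0.05" --pt "-0.114 0 0.05" --roll '[0, 0, 0, 0, 0, 0, 0, 0]' --claw '[0.04, 0.04, 0.04, 0.04, 0.04, 0.04, 0.04, 0.04]'

```text
clock: 25.1
position: [549.2, 125.0, 187.2]
ee_rot: [-0.667, 0.745, -0.001, 0.001]
contact_force: [1.8, -6.2, 7.8]
gripper_width: 51.4
grasp_force: 64.3
```

Emit:
carry_out --pt "0 0 0" --pt "0 0 0" --pt "0 0 0" --pt "0 0 -0.04" --pt "0 0 -0.09" --pt "0 0 -0.15" --pt "0.06 0.0 -0.15" --pt "0.12 0.0 -0.15" --roll '[0, 0, 0, 0, 0, 0, 0, 0]' --claw '[0.065, 0.065, 0.065, 0.065, 0.065, 0.065, 0.065, 0.065]'

```text
clock: 26.1
position: [534.3, 6.0, 336.4]
ee_rot: [-0.667, 0.745, -0.0, 0.001]
contact_force: [-0.1, -0.4, -0.3]
gripper_width: 65.0
grasp_force: 0.0
```

Emit:
carry_out --pt "0.06 0 -0.02" --pt "0.12 0 -0.04" --pt "0.18 0.0 -0.04" --pt "0.24 0 -0.04" --pt "0.3 0.0 -0.04" --pt "0.3 0.0 -0.04" --roll '[0, 0, 0, 0, 0, 0]' --claw '[0.065, 0.065, 0.065, 0.065, 0.065, 0.065]'

```text
clock: 26.85
position: [500.2, -294.8, 374.7]
ee_rot: [-0.664, 0.747, 0.0, -0.0]
contact_force: [0.3, 0.5, -0.8]
gripper_width: 64.9
grasp_force: 0.0
```

```bash
python3 chk.py; python3 - <<'E'
from h import *
goto([500,-450,100],None)
for c in("top","side"):
    p=get_image(c)
    for r in place_of(p,"pad_a")[:3]+recognise(p,"pad_c")[:3]: print(c,round(r["conf"],2),np.round(r["at"],1),world(p,r["at"],8)[:2].round(1))
    w=cloud(p);k=(w[...,2]>9)&(w[...,2]<19)&(w[...,0]>400)&(w[...,0]<600)&(w[...,1]>-530)&(w[...,1]<-360)
    print(k.sum(),np.median(w[k],0))
    if c=="top": cv2.imwrite("pics/pad2.png",cv2.resize(p["img"][185:260,335:435,::-1],(800,600),interpolation=cv2.INTER_CUBIC))
    np.savez(c+"3.npz",**{k:p[k] for k in("img","z_map","mtx","world_from_camera")})
a=cv2.imread("pics/top2.png");cv2.imwrite("pics/top2b.png",cv2.resize(a[120:270,120:320],(800,600),interpolation=cv2.INTER_CUBIC))
E
```

```text
top tin 206 ((548.052734375, 124.2911376953125), 26.441680908203125) loc [-79.5  66.1]
top block 262 ((563.5484619140625, 216.41983032226562), (25.774938583374023, 99.53860473632812), 84.86429595947266) loc [-74.1 159.3]
side tin 328 ((548.8483276367188, 125.6749038696289), 26.240816116333008) loc [-78.9  67.5]
side block 497 ((564.1718139648438, 218.3932342529297), (25.415178298950195, 101.74220275878906), 83.25464630126953) loc [-73.7 161.4]
grasp pt [ 500.8 -291.9  220.2] yang 173.5 slide [ 0.1572 -0.0171  0.1202] roll None j [-0.25  0.33 -0.15 -0.   -1.09  0.14] F [-0.   0.3 -0.4] w 65.5 gf 0.0 t 26.95
top 0.76 [385.5 218.7] [ 483.9 -486.7]
top 0.61 [379.8 219.6] [ 481.1 -469.9]
205 [ 484.88778271 -481.96469873   13.09021608]
side 0.53 [333.3 167.2] [ 482.4 -468.5]
side 0.51 [330.9 164.8] [ 495.2 -479. ]
119 [ 480.41816026 -467.95539037   14.24745982]
```

View pics/pad2.png

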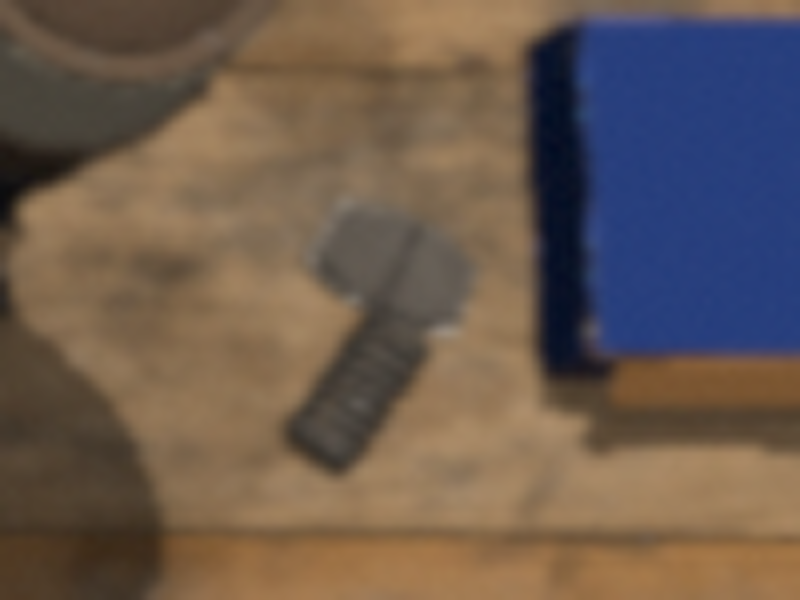

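The pad now lies at crop (395,265), px ≈(384,218), so it has been knocked. The spring end touches its lower edge at crop (395,320). Next I check whether the drawer itself shifted, and locate pad and spring precisely.

```bash
python3 - <<'E'
from h import *
exec(open('fit.py').read().split('for c in')[0])
for n in("1","3"):
  for c in("top","side"):
    p=dict(np.load(c+n+".npz"));w=cloud(p);L=loc(w[...,:2])
    for z0,z1,x0,x1 in((27,36,-170,-120),(18,27,-30,0)):
        k=(w[...,2]>z0)&(w[...,2]<z1)&(L[...,0]>x0)&(L[...,0]<x1)&(L[...,1]>120)&(L[...,1]<200)
        print(n,c,z0,k.sum(),np.median(L[k][:,0]) if k.sum() else None)
    k=(w[...,2]>80)&(w[...,2]<96)&(L[...,0]<-160)&(L[...,0]>-220)&(L[...,1]>-150)&(L[...,1]<0);print("handle",k.sum(),np.median(L[k],0))
for c in("top","side"):
    p=dict(np.load(c+"3.npz"));w=cloud(p)
    k=(w[...,0]>430)&(w[...,0]<540)&(w[...,1]>-530)&(w[...,1]<-400)
    a=w[k&(w[...,2]>10)&(w[...,2]<17)];b=w[k&(w[...,2]>20)&(w[...,2]<34)]
    print(c,"pad",len(a),cv2.minAreaRect(a[:,:2].astype(np.float32)),"spring",len(b),cv2.minAreaRect(b[:,:2].astype(np.float32)) if len(b)>4 else 0)
    # coarse map, 6mm
    v,u=np.where(k&(w[...,2]>6)); X=w[v,u]
    G=[['.']*16 for _ in range(16)]
    for x,y,z in X:
        i=int((530-x)//6);j=int((-425-y)//6)
        if 0<=i<16 and 0<=j<16: G[i][j]='p' if z<18 else 's'
    print("\n".join("%d "%(527-6*i)+"".join(r) for i,r in enumerate(G)))
p=dict(np.load("top3.npz"))
for u,v in((350,205),(310,245),(440,335),(480,275),(395,265)): print(u,v,world(p,(335+u/8,185+v/8),10)[:2])
E
```

```text
1 top 27 53 -149.61138054543628
1 top 18 46 -7.116087718365541
handle 60 [-184.5  -65.7]
1 side 27 130 -150.92147743073366
1 side 18 111 -8.015577114201953
handle 174 [-187.3  -86.7]
3 top 27 53 -140.97088232831285
3 top 18 15 -1.0689931328018023
handle 50 [-176.5  -62. ]
3 side 27 163 -141.83616548040297
3 side 18 40 -1.2265989301544367
handle 170 [-179.   -88.7]
top pad 160 ((476.59515380859375, -468.378173828125), (83.59172058105469, 82.50719451904297), 31.228513717651367) spring 89 ((446.4009704589844, -470.32269287109375), (27.986059188842773, 50.940128326416016), 56.12353515625)
527 ...............p
521 ..p.............
515 ................
509 ...p..pp.pp.....
503 ......pppppp....
497 .....pppppppp...
491 ....ppppppppppp.
485 .....pppppppppp.
479 ..p...ppppppppp.
473 ..p....ppppppp..
467 ...p...psppppp..
461 ......ssps..p...
455 ..p...sssssp....
449 ....sssssps....p
443 ....ssssssp.....
437 ...spssssp......
side pad 89 ((475.8587341308594, -464.32415771484375), (48.54633712768555, 81.89811706542969), 33.61275863647461) spring 57 ((445.2035827636719, -467.373046875), (23.12717056274414, 46.496212005615234), 44.963165283203125)
527 ................
521 ................
515 ................
509 .......p.......s
503 .....ppppp.....s
497 ....ppppppp.p...
491 ....ppppppppp...
485 ....pppppppppp..
479 .....pppppp.pp..
473 ......ppppp.p...
467 .......ps..p....
461 ......psss...p.s
455 .....pp.sss.....
449 .....pss.ss.....
443 ....psssss......
437 ...psssps.......
350 205 [ 507.5 -467.3]
310 245 [ 492.5 -452.1]
440 335 [ 459.6 -498.4]
480 275 [ 481.8 -513.9]
395 265 [ 485.3 -483. ]
```

Pad centre is ≈(485,-483) with its long axis at ~58°, and the spring abuts its lower edge. I plan to grip across the short ends, so I check the clearance to the blue box and refine the pad.

```bash
python3 - <<'E'
from h import *
np.set_printoptions(precision=1)
for c in("top","side"):
    p=dict(np.load(c+"3.npz"));w=cloud(p);im=p["img"].astype(int)
    k=(im[...,2]>im[...,0]+40)&(w[...,0]>400)&(w[...,0]<620)&(w[...,1]<-480)&(w[...,1]>-760)
    q=w[k];print(c,"box",len(q),np.percentile(q,[1,50,99],0))
    for z0 in(0,15,30,45,60,75,90):
        a=q[(q[:,2]>z0)&(q[:,2]<z0+15)&(q[:,0]<530)]
        if len(a)>4: print(z0,len(a),"ymax",np.percentile(a[:,1],98),"x",np.percentile(a[:,0],[2,98]))
# pad lining color segmentation in both images
    g=im.sum(-1); sat=im.max(-1)-im.min(-1)
    k=(sat<28)&(g>200)&(g<420)&(w[...,2]>-5)&(w[...,2]<19)&(w[...,0]>455)&(w[...,0]<525)&(w[...,1]>-525)&(w[...,1]<-435)
    n,lab,st,ce=cv2.connectedComponentsWithStats(k.astype(np.uint8)); i=1+np.argmax(st[1:,4])
    v,u=np.where(lab==i); P=np.array([world(p,(a,b),12)[:2] for a,b in zip(u,v)],np.float32)
    print("pad seg",len(P),cv2.minAreaRect(P),P.mean(0),pca(P)[1])
E
```

```text
top box 2813 [[ 451.4 -727.7   58.2]
 [ 508.1 -633.4   65.2]
 [ 566.2 -526.2  107.3]]
45 89 ymax -545.562768026721 x [452.2 529.3]
60 1799 ymax -543.9129121050777 x [451.6 528.3]
75 5 ymax -528.7897827992813 x [467.9 523.5]
90 14 ymax -526.1100637873739 x [462.1 528.4]
pad seg 218 ((486.51422119140625, -480.3612365722656), (57.36642074584961, 37.87670135498047), 67.91184997558594) [ 486.8 -480.6] 64.60997
side box 1163 [[ 448.7 -722.7    7.6]
 [ 497.4 -536.6   66.9]
 [ 561.1 -522.4  113.8]]
0 50 ymax -532.589042076384 x [449.9 527.9]
15 77 ymax -531.382404472312 x [450.3 529.3]
30 87 ymax -531.4775665036624 x [451.  527.2]
45 86 ymax -530.8128698316934 x [448.1 527.6]
60 425 ymax -529.5696719961636 x [448.7 527.6]
75 72 ymax -525.4159518822979 x [458.5 527.7]
90 74 ymax -522.6739820001297 x [459.4 526.8]
pad seg 84 ((486.7560119628906, -472.7903137207031), (38.35309600830078, 65.6781997680664), 15.069007873535156) [ 485.1 -472.5] 89.43666
```

```bash
python3 -c "
from h import *
goto([497,-462.5,90],152)
goto([497,-462.5,90],152)"
```

```text
grasp pt [ 501.5 -290.3  221. ] yang 173.7 slide [ 0.1717 -0.0144  0.131 ] roll 21.7 j [-0.25  0.33 -0.15 -0.   -1.09  0.14] F [ 0.3 -0.7  0.7] w 64.9 gf 0.0 t 27.25
grasp pt [ 501.5 -290.3  221. ] yang 173.7 slide [ 0.1717 -0.0144  0.131 ] roll 21.7 j [-0.25  0.33 -0.15 -0.   -1.09  0.14] F [ 0.3 -0.7  0.7] w 64.9 gf 0.0 t 27.25
```

Emit:
carry_out --pt "0.05 -0.004 0" --pt "0.1 -0.008 0.02" --pt "0.15 -0.012 0.06" --pt "0.17 -0.014 0.11" --pt "0.17 -0.014 0.13" --pt "0.17 -0.014 0.13" --pt "0.17 -0.014 0.13" --roll '[0, 8, 16, 21.7, 21.7, 21.7, 21.7]' --claw '[0.054, 0.054, 0.054, 0.054, 0.054, 0.054, 0.054]'

```text
clock: 28.12
position: [497.0, -461.6, 247.1]
ee_rot: [-0.515, 0.857, -0.001, 0.0]
contact_force: [0.8, 0.5, 0.5]
gripper_width: 54.3
grasp_force: 0.0
```

```bash
python3 - <<'E'
from h import *
goto([497,-462.5,22],152)
p=get_image("side");np.savez("side4.npz",**{k:p[k] for k in("img","z_map","mtx","world_from_camera")})
cv2.imwrite("pics/pad3.png",cv2.resize(p["img"][125:200,290:390,::-1],(800,600),interpolation=cv2.INTER_CUBIC))
E
```

```text
grasp pt [ 497.  -461.6   92.4] yang 152.0 slide [ 0.0007 -0.0004  0.0704] roll -0.0 j [-0.51  0.61 -0.04  0.   -0.92  0.02] F [0.8 0.5 0.5] w 54.3 gf 0.0 t 28.12
```

View pics/pad3.png

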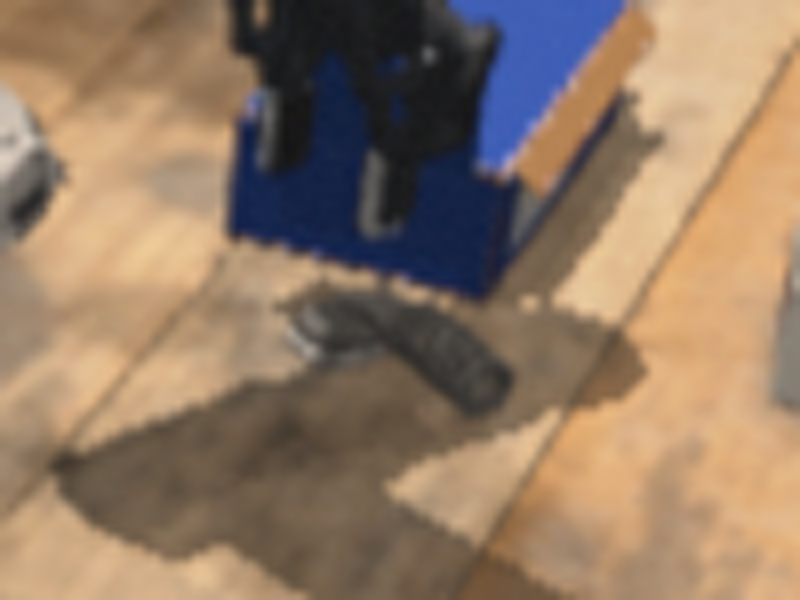

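The side view shows the pad (crop 330,325) behind the spring (crop 440,345), with the fingers above. I'll descend carefully.

Emit:
carry_out --pt "0 0 0.04" --pt "0 0 0.06" --pt "0 0 0.068" --pt "0 0 0.072" --pt "0 0 0.072" --roll '[0, 0, 0, 0, 0]' --claw '[0.054, 0.054, 0.054, 0.054, 0.054]'

```text
clock: 28.8
position: [496.4, -462.2, 174.2]
ee_rot: [-0.514, 0.858, -0.001, 0.0]
contact_force: [0.6, 0.9, -1.1]
gripper_width: 53.9
grasp_force: 0.0
```

Emit:
carry_out --pt "0 0 0.002" --pt "0 0 0.002" --roll '[0, 0]' --claw '[0.054, 0.054]'

```text
clock: 29.05
position: [496.1, -462.0, 171.9]
ee_rot: [-0.514, 0.858, -0.0, 0.0]
contact_force: [-1.1, 0.2, -0.1]
gripper_width: 54.1
grasp_force: 0.0
```

Emit:
carry_out --pt "0 0 0" --pt "0 0 0" --pt "0 0 0" --pt "0 0 0" --pt "0 0 0" --roll '[0, 0, 0, 0, 0]' --claw '[0.045, 0.03, 0.03, 0.03, 0.03]'

```text
clock: 29.68
position: [496.3, -462.3, 173.1]
ee_rot: [-0.514, 0.858, -0.001, 0.0]
contact_force: [-0.6, 0.7, 5.1]
gripper_width: 32.3
grasp_force: 56.9
```

Emit:
carry_out --pt "0 0 -0.003" --pt "0 0 -0.01" --pt "0 0 -0.02" --pt "0 0 -0.03" --pt "0 0 -0.04" --pt "0 0 -0.04" --roll '[0, 0, 0, 0, 0, 0]' --claw '[0.03, 0.03, 0.03, 0.03, 0.03, 0.03]'

```text
clock: 30.42
position: [496.4, -462.1, 213.0]
ee_rot: [-0.514, 0.858, -0.001, 0.001]
contact_force: [-0.1, 0.0, -3.3]
gripper_width: 32.0
grasp_force: 56.8
```

```bash
python3 - <<'E'
from h import *
goto([500,-380,60],None)
p=get_image("side")
cv2.imwrite("pics/pad4.png",cv2.resize(p["img"][125:200,290:390,::-1],(800,600),interpolation=cv2.INTER_CUBIC))
E
```

```text
grasp pt [ 496.4 -462.1   58.3] yang 151.9 slide [-0.0742  0.0355 -0.0017] roll None j [-0.51  0.64 -0.07  0.   -0.86  0.02] F [-0.1  0.  -3.3] w 32.0 gf 56.8 t 30.43
```

View pics/pad4.png

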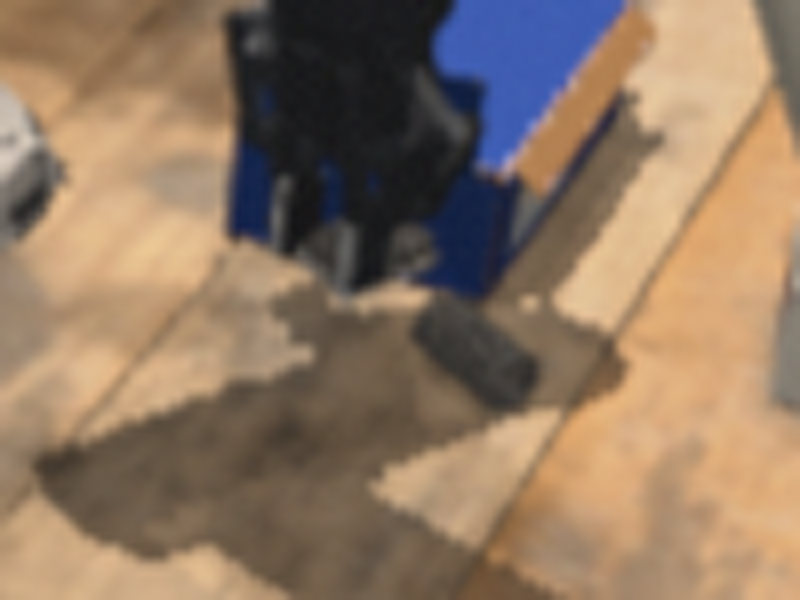

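Pad lifted at crop (360,250), but the spring seems to have shifted slightly, now at (478,350). I'll measure that, then carry the pad.

```bash
python3 - <<'E'
from h import *
np.set_printoptions(precision=1)
for n in("0","3","now"):
    p=get_image("side") if n=="now" else dict(np.load("side%s.npz"%n))
    w=cloud(p);k=(w[...,2]>19)&(w[...,2]<34)&(w[...,0]>415)&(w[...,0]<485)&(w[...,1]>-515)&(w[...,1]<-420)
    im=p["img"].astype(int);k&=(im[...,2]<im[...,0]+20)
    print(n,k.sum(),cv2.minAreaRect(w[k][:,:2].astype(np.float32)),np.median(w[k],0))
goto([540,-18.8,100],173.8)
E
```

```text
0 81 ((448.8101501464844, -456.55645751953125), (24.89238739013672, 52.91343688964844), 63.07868576049805) [ 448.8 -454.3   26.7]
3 80 ((439.0476989746094, -463.27764892578125), (29.173330307006836, 56.3116455078125), 56.44450759887695) [ 441.1 -460.8   26.4]
now 74 ((434.53863525390625, -471.3892517089844), (24.002939224243164, 54.716217041015625), 44.14768981933594) [ 436.1 -471.6   27.4]
grasp pt [ 495.9 -461.8   56.8] yang 151.9 slide [-0.4115  0.17   -0.0432] roll -21.9 j [-0.5  0.7 -0.1 -0.  -0.9  0. ] F [ 0.3  0.5 -2.3] w 31.6 gf 56.7 t 30.52
```

Emit:
carry_out --pt "-0.03 0.012 -0.03" --pt "-0.08 0.033 -0.043" --pt "-0.13 0.054 -0.043" --pt "-0.18 0.074 -0.043" --pt "-0.23 0.095 -0.043" --pt "-0.28 0.116 -0.043" --pt "-0.33 0.136 -0.043" --pt "-0.38 0.157 -0.043" --roll '[0, -3, -6, -9, -12, -15, -18, -21.9]' --claw '[0.03, 0.03, 0.03, 0.03, 0.03, 0.03, 0.03, 0.03]'

```text
clock: 31.52
position: [536.6, -51.1, 254.4]
ee_rot: [-0.669, 0.744, -0.0, -0.0]
contact_force: [1.0, -0.1, -2.7]
gripper_width: 31.8
grasp_force: 56.8
```

```bash
python3 - <<'E'
from h import *
exec(open('fit.py').read().split('for c in')[0])
goto([540,-18.8,25],173.8)
p=get_image("side")
w=cloud(p);L=loc(w[...,:2])
for z0,z1,x0,x1 in((27,36,-170,-120),(18,27,-30,2)):
    k=(w[...,2]>z0)&(w[...,2]<z1)&(L[...,0]>x0)&(L[...,0]<x1)&(L[...,1]>120)&(L[...,1]<200);print(k.sum(),np.median(L[k][:,0]))
cv2.imwrite("pics/pad5.png",cv2.resize(p["img"][160:280,190:350,::-1],(800,600),interpolation=cv2.INTER_CUBIC))
E
```

```text
grasp pt [536.6 -51.1  99.7] yang 173.9 slide [-0.0325 -0.      0.0747] roll 0.1 j [ 0.2  0.4 -0.4  0.  -0.8 -0.3] F [ 1.  -0.1 -2.7] w 31.8 gf 56.8 t 31.52
160 -141.8520827759633
61 -0.5240080696983543
```

View pics/pad5.png

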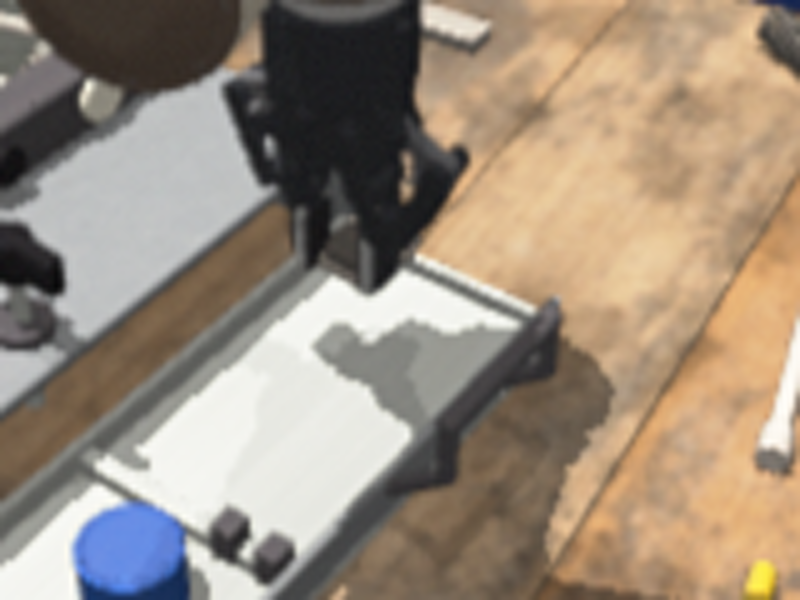

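The pad is held level at crop (345,245) over the tray. The tin is at (135,550), and the lugs are visible at (230,530). Lowering now.

Emit:
carry_out --pt "-0.0325 0 0" --pt "-0.0325 0 0.03" --pt "-0.0325 0 0.06" --pt "-0.0325 0 0.07" --pt "-0.0325 0 0.074" --pt "-0.0325 0 0.074" --roll '[0, 0, 0, 0, 0, 0]' --claw '[0.03, 0.03, 0.03, 0.03, 0.03, 0.03]'

```text
clock: 32.33
position: [540.5, -20.6, 181.1]
ee_rot: [-0.668, 0.744, -0.0, 0.0]
contact_force: [-0.7, -0.4, -2.8]
gripper_width: 31.8
grasp_force: 58.0
```

Emit:
carry_out --pt "0 0 0" --pt "0 0 0" --pt "0 0 -0.02" --pt "0 0 -0.06" --pt "0 0 -0.12" --roll '[0, 0, 0, 0, 0]' --claw '[0.05, 0.05, 0.055, 0.055, 0.055]'

```text
clock: 32.95
position: [539.8, -20.6, 301.0]
ee_rot: [-0.668, 0.744, 0.001, -0.001]
contact_force: [1.7, -0.7, 0.1]
gripper_width: 55.1
grasp_force: 0.0
```

```bash
cat > chk2.py <<'E'
exec(open('chk.py').read())
for c in("top","side"):
    p=get_image(c);w=cloud(p);L=loc(w[...,:2])
    for z0,z1,x0,x1 in((27,36,-170,-120),(18,27,-30,2)):
        k=(w[...,2]>z0)&(w[...,2]<z1)&(L[...,0]>x0)&(L[...,0]<x1)&(L[...,1]>120)&(L[...,1]<200)
        if k.sum(): print(c,"wall",k.sum(),np.median(L[k][:,0]))
    k=(w[...,2]>14)&(w[...,2]<25)&(L[...,0]>-135)&(L[...,0]<-20)&(L[...,1]>-180)&(L[...,1]<0)
    n,lab,st,ce=cv2.connectedComponentsWithStats(k.astype(np.uint8))
    for i in range(1,n):
        if st[i,4]>40: q=w[lab==i];print(c,"pad",st[i,4],cv2.minAreaRect(L[lab==i].astype(np.float32)),np.percentile(q[:,2],[5,50,95]))
goto([548.5,125.3,31],173.8)
E
python3 chk2.py
```

```text
top tin 71 ((538.0220947265625, 118.32362365722656), 20.551225662231445) loc [-88.9  59.1]
side tin 326 ((549.130126953125, 125.08667755126953), 26.131088256835938) loc [-78.6  67. ]
side block 495 ((563.3619384765625, 218.32957458496094), (25.456127166748047, 100.05421447753906), 82.66751861572266) loc [-74.5 161.2]
top wall 5 -0.8060273855173152
top pad 172 ((-69.91365051269531, -105.35285949707031), (36.193763732910156, 56.15087127685547), 6.549249649047852) [14.8 19.5 23.8]
side wall 167 -142.09192567714555
side wall 58 -0.8082462608485452
side pad 185 ((-71.76177215576172, -102.18913269042969), (35.23676300048828, 54.40056610107422), 0.8588284254074097) [15.9 19.8 22.3]
grasp pt [540.2 -20.5 147.8] yang 173.8 slide [-0.1458  0.0075  0.1168] roll -0.0 j [ 0.3  0.3 -0.3 -0.  -0.9 -0.4] F [-0.6  0.5 -1.6] w 55.0 gf 0.0 t 33.15
```

Emit:
carry_out --pt "-0.05 0.003 0" --pt "-0.1 0.005 0" --pt "-0.146 0.0072 0" --pt "-0.146 0.0072 0.05" --pt "-0.146 0.0072 0.095" --pt "-0.146 0.0072 0.115" --pt "-0.146 0.0072 0.115" --pt "-0.146 0.0072 0.115" --roll '[0, 0, 0, 0, 0, 0, 0, 0]' --claw '[0.07, 0.07, 0.07, 0.07, 0.07, 0.07, 0.07, 0.045]'

```text
clock: 34.15
position: [549.0, 125.5, 185.7]
ee_rot: [-0.668, 0.744, -0.0, 0.0]
contact_force: [-0.2, 0.2, 0.6]
gripper_width: 53.5
grasp_force: 2.2
```

Emit:
carry_out --pt "0 0 0" --pt "0 0 0" --pt "0 0 -0.008" --pt "0 -0.004 -0.008" --pt "0 -0.0075 -0.008" --pt "0 -0.0075 -0.008" --pt "0 -0.0075 -0.001" --pt "0 -0.0075 -0.001" --roll '[0, 0, 0, 0, 0, 0, 0, 0]' --claw '[0.04, 0.04, 0.04, 0.04, 0.04, 0.04, 0.04, 0.04]'

```text
clock: 35.15
position: [556.4, 124.7, 186.3]
ee_rot: [-0.668, 0.744, -0.0, 0.0]
contact_force: [0.5, -0.2, -1.4]
gripper_width: 51.6
grasp_force: 63.1
```

Emit:
carry_out --pt "0 0 0" --pt "0 0 0" --pt "0 0 0" --pt "0 0 -0.04" --pt "0 0 -0.09" --pt "0 0 -0.15" --pt "0.06 0.0 -0.15" --pt "0.12 0.0 -0.15" --roll '[0, 0, 0, 0, 0, 0, 0, 0]' --claw '[0.065, 0.065, 0.065, 0.065, 0.065, 0.065, 0.065, 0.065]'

```text
clock: 36.15
position: [542.9, 4.5, 337.7]
ee_rot: [-0.669, 0.744, -0.001, 0.001]
contact_force: [0.3, -0.9, -1.1]
gripper_width: 65.2
grasp_force: 0.0
```

Emit:
carry_out --pt "0.06 0 0" --pt "0.12 0.02 0" --pt "0.18 0.03 0" --pt "0.24 0.04 0" --pt "0.3 0.05 0" --pt "0.3 0.05 0" --roll '[0, 0, 0, 0, 0, 0]' --claw '[0.065, 0.065, 0.065, 0.065, 0.065, 0.065]'

```text
clock: 36.9
position: [459.5, -290.8, 336.3]
ee_rot: [-0.665, 0.747, 0.0, -0.0]
contact_force: [0.2, 0.9, 1.2]
gripper_width: 64.8
grasp_force: 0.0
```

```bash
python3 chk2.py; python3 - <<'E'
from h import *
np.set_printoptions(precision=1)
for c in("top","side"):
    p=get_image(c)
    w=cloud(p);k=(w[...,2]>17)&(w[...,2]<34)&(w[...,0]>405)&(w[...,0]<485)&(w[...,1]>-515)&(w[...,1]<-420)
    im=p["img"].astype(int);k&=(im[...,2]<im[...,0]+20)
    print(c,k.sum(),cv2.minAreaRect(w[k][:,:2].astype(np.float32)),np.median(w[k],0))
E
```

```text
top tin 204 ((556.8555297851562, 122.62161254882812), 26.48794174194336) loc [-70.6  65.4]
top block 262 ((564.3421630859375, 216.87020874023438), (26.084035873413086, 98.65892791748047), 84.22303771972656) loc [-73.4 159.9]
side tin 323 ((555.1195678710938, 125.4162368774414), 26.176685333251953) loc [-72.6  68. ]
side block 495 ((564.3180541992188, 218.47482299804688), (25.80523681640625, 101.5086441040039), 82.22110748291016) loc [-73.6 161.5]
top wall 50 -140.94875998503787
top wall 26 -0.03878743367390672
top pad 125 ((-70.38548278808594, -96.72799682617188), (33.59026336669922, 43.14863967895508), 0.1470905840396881) [14.7 18.5 23.2]
side wall 158 -141.76361064317337
side wall 54 -0.3463258524813465
side pad 187 ((-70.14154815673828, -102.46067810058594), (56.17353820800781, 37.05827331542969), 82.98827362060547) [15.2 19.8 21.5]
grasp pt [ 461.3 -286.7  181.8] yang 173.8 slide [-0.419  -0.0425  0.1508] roll 0.0 j [-0.3  0.3 -0.3 -0.  -1.   0.1] F [ 0.8  0.7 -0.2] w 64.9 gf 0.0 t 37.10
top 136 ((431.8494873046875, -476.48358154296875), (27.872432708740234, 54.67686080932617), 51.99140548706055) [ 431.5 -475.2   25.8]
side 87 ((432.69708251953125, -472.5898132324219), (26.06662940979004, 55.62692642211914), 50.069061279296875) [ 434.1 -470.7   26.8]
```

```bash
python3 - <<'E'
from h import *
np.set_printoptions(precision=1)
for c,n in(("top","0"),("side","0"),("top","3"),("side","3")):
    p=dict(np.load(c+n+".npz"))
    w=cloud(p);k=(w[...,2]>19)&(w[...,2]<34)&(w[...,0]>405)&(w[...,0]<485)&(w[...,1]>-515)&(w[...,1]<-420)
    im=p["img"].astype(int);k&=(im[...,2]<im[...,0]+20)
    print(c,n,k.sum(),cv2.minAreaRect(w[k][:,:2].astype(np.float32)))
goto([432.3,-474.5,80],51)
E
```

```text
top 0 126 ((449.2634582519531, -460.0301818847656), (26.931272506713867, 54.697776794433594), 62.061424255371094)
side 0 81 ((448.8101501464844, -456.55645751953125), (24.89238739013672, 52.91343688964844), 63.07868576049805)
top 3 133 ((446.61688232421875, -470.5170593261719), (28.068185806274414, 72.54900360107422), 56.12353515625)
side 3 84 ((439.0476989746094, -463.27764892578125), (29.173330307006836, 56.3116455078125), 56.44450759887695)
grasp pt [ 461.6 -286.4  181.9] yang 173.9 slide [0.1902 0.0091 0.1019] roll -57.1 j [-0.3  0.3 -0.3 -0.  -1.   0.1] F [0.2 1.1 0.2] w 65.1 gf 0.0 t 37.20
```

I'll set the spring back near its original place, since my grasp nudged it.

Emit:
carry_out --pt "0.04 0.002 0" --pt "0.09 0.004 0.02" --pt "0.14 0.006 0.05" --pt "0.19 0.009 0.08" --pt "0.19 0.009 0.1" --pt "0.19 0.009 0.1" --pt "0.19 0.009 0.1" --pt "0.19 0.009 0.1" --roll '[-10, -20, -30, -40, -50, -57.1, -57.1, -57.1]' --claw '[0.05, 0.05, 0.05, 0.05, 0.05, 0.05, 0.05, 0.05]'

```text
clock: 38.2
position: [432.4, -474.8, 237.0]
ee_rot: [0.942, -0.335, 0.0, 0.0]
contact_force: [-0.1, -0.3, 0.2]
gripper_width: 49.8
grasp_force: 0.0
```

```bash
python3 -c "
from h import *
goto([432.3,-474.5,23],51)
goto([446,-461,23],60)"
```

```text
grasp pt [ 432.4 -474.8   82.3] yang -129.1 slide [-0.0002 -0.0002  0.0593] roll -0.1 j [-0.58  0.57 -0.15  0.   -0.86  1.47] F [-0.1 -0.3  0.2] w 49.8 gf 0.0 t 38.20
grasp pt [ 432.4 -474.8   82.3] yang -129.1 slide [ 0.0019 -0.0193  0.0593] roll -9.1 j [-0.58  0.57 -0.15  0.   -0.86  1.47] F [-0.1 -0.3  0.2] w 49.8 gf 0.0 t 38.20
```

Emit:
carry_out --pt "0 0 0.03" --pt "0 0 0.055" --pt "0 0 0.059" --pt "0 0 0.059" --pt "0 0 0.059" --pt "0 0 0.059" --pt "0 0 0.059" --pt "0 0 0.057" --roll '[0, 0, 0, 0, 0, 0, 0, 0]' --claw '[0.05, 0.05, 0.05, 0.035, 0.024, 0.024, 0.024, 0.024]'

```text
clock: 39.2
position: [431.4, -475.3, 179.5]
ee_rot: [0.942, -0.335, -0.0, -0.0]
contact_force: [0.7, -0.5, -1.3]
gripper_width: 27.0
grasp_force: 58.6
```

Emit:
carry_out --pt "0.001 -0.008 0" --pt "0.002 -0.016 0" --pt "0.002 -0.0193 0" --pt "0.002 -0.0193 0.002" --pt "0.002 -0.0193 0.002" --pt "0.002 -0.0193 0.002" --pt "0.002 -0.0193 -0.03" --pt "0.002 -0.0193 -0.08" --roll '[-3, -6, -9, -9, -9, -9, -9, -9]' --claw '[0.024, 0.024, 0.024, 0.024, 0.045, 0.05, 0.05, 0.05]'

```text
clock: 40.2
position: [444.7, -461.5, 257.9]
ee_rot: [0.966, -0.26, -0.003, -0.001]
contact_force: [0.6, -0.3, -0.0]
gripper_width: 49.9
grasp_force: 0.0
```

```bash
python3 - <<'E'
from h import *
np.set_printoptions(precision=1)
p=get_image("side")
w=cloud(p);k=(w[...,2]>19)&(w[...,2]<34)&(w[...,0]>405)&(w[...,0]<485)&(w[...,1]>-515)&(w[...,1]<-420)
im=p["img"].astype(int);k&=(im[...,2]<im[...,0]+20)
print(k.sum(),cv2.minAreaRect(w[k][:,:2].astype(np.float32)))
exec(open('fit.py').read().split('for c in')[0])
L=loc(w[...,:2]);k=(w[...,2]>80)&(w[...,2]<96)&(L[...,0]<-160)&(L[...,0]>-220)&(L[...,1]>-150)&(L[...,1]<0);h=w[k];print(cv2.minAreaRect(h[:,:2].astype(np.float32)))
hp=np.array([574.5,-41])-142*ex;print(hp);goto([*hp,160],173.8)
E
```

```text
85 ((446.2298583984375, -457.8544616699219), (29.289264678955078, 57.1487922668457), 72.87491607666016)
((434.4547424316406, -23.613983154296875), (98.70764923095703, 12.329940795898438), 84.22146606445312)
[433.3 -25.7]
grasp pt [ 446.6 -463.2  112.6] yang -120.0 slide [-0.2304 -0.3721 -0.0474] roll 66.2 j [-0.6  0.5 -0.1  0.  -0.9  1.6] F [ 1.6 -0.4  5.7] w 50.1 gf 0.0 t 40.25
```

Emit:
carry_out --pt "-0.01 -0.02 -0.047" --pt "-0.04 -0.065 -0.047" --pt "-0.07 -0.115 -0.047" --pt "-0.1 -0.165 -0.047" --pt "-0.135 -0.22 -0.047" --pt "-0.17 -0.275 -0.047" --pt "-0.2 -0.325 -0.047" --pt "-0.2304 -0.3721 -0.047" --roll '[8.3, 16.6, 25, 33.2, 41.5, 50, 58, 66.2]' --claw '[0.03, 0.03, 0.03, 0.03, 0.03, 0.03, 0.03, 0.03]'

```text
clock: 41.25
position: [433.1, -29.8, 306.5]
ee_rot: [-0.671, 0.742, -0.0, 0.0]
contact_force: [0.1, -0.6, 1.1]
gripper_width: 30.0
grasp_force: 0.0
```

```bash
python3 -c "
from h import *
goto([433.8,-25,86],173.8)"
```

```text
grasp pt [433.1 -29.8 151.8] yang 174.2 slide [-0.0049 -0.0002  0.0658] roll 0.4 j [ 0.31  0.17 -0.58  0.   -0.82 -0.41] F [ 0.1 -0.6  1.1] w 30.0 gf 0.0 t 41.25
```

Emit:
carry_out --pt "-0.005 0 0.03" --pt "-0.005 0 0.055" --pt "-0.005 0 0.065" --pt "-0.005 0 0.065" --pt "-0.005 0 0.065" --pt "-0.005 0 0.065" --pt "-0.005 0 0.065" --pt "-0.005 0 0.065" --roll '[0.4, 0.4, 0.4, 0.4, 0.4, 0.4, 0.4, 0.4]' --claw '[0.03, 0.03, 0.03, 0.03, 0, 0, 0, 0]'

```text
clock: 42.25
position: [434.2, -26.7, 242.4]
ee_rot: [-0.67, 0.743, -0.001, 0.001]
contact_force: [-1.0, -1.2, 6.2]
gripper_width: 10.0
grasp_force: 58.9
```

Emit:
carry_out --pt "0 -0.003 0" --pt "0 -0.01 0" --pt "0 -0.02 0" --pt "0 -0.03 0" --pt "0 -0.04 0" --pt "0 -0.05 0" --pt "0 -0.06 0" --pt "0 -0.07 0" --roll '[0, 0, 0, 0, 0, 0, 0, 0]' --claw '[0, 0, 0, 0, 0, 0, 0, 0]'

```text
clock: 43.25
position: [503.6, -34.1, 242.4]
ee_rot: [-0.67, 0.743, -0.0, -0.0]
contact_force: [-2.7, -2.2, 7.6]
gripper_width: 10.1
grasp_force: 59.1
```

```bash
python3 -c "
from h import *
goto([574.7,-41,86],173.8)"
```

```text
grasp pt [503.6 -34.1  87.7] yang 174.1 slide [-0.0005 -0.0715  0.0017] roll 0.3 j [ 0.25  0.37 -0.49  0.   -0.71 -0.36] F [-2.7 -2.2  7.6] w 10.1 gf 59.1 t 43.25
```

Emit:
carry_out --pt "0 -0.01 0" --pt "0 -0.02 0" --pt "0 -0.03 0" --pt "0 -0.04 0" --pt "0 -0.05 0" --pt "0 -0.06 0" --pt "0 -0.068 0" --pt "0 -0.072 0" --roll '[0, 0, 0, 0, 0, 0, 0, 0]' --claw '[0, 0, 0, 0, 0, 0, 0, 0]'

```text
clock: 44.25
position: [575.0, -41.9, 242.4]
ee_rot: [-0.67, 0.743, 0.0, -0.001]
contact_force: [-9.4, 0.8, 13.2]
gripper_width: 9.7
grasp_force: 60.1
```

Emit:
carry_out --pt "0 -0.001 0" --pt "0 -0.001 0" --roll '[0, 0]' --claw '[0, 0]'

```text
clock: 44.5
position: [575.2, -41.9, 242.4]
ee_rot: [-0.67, 0.743, 0.001, -0.001]
contact_force: [-4.6, -0.8, 8.4]
gripper_width: 9.9
grasp_force: 59.2
```

Emit:
carry_out --pt "0 -0.001 0" --pt "0 -0.003 0" --pt "0 -0.003 0" --roll '[0, 0, 0]' --claw '[0, 0, 0]'

```text
clock: 44.88
position: [576.4, -41.9, 242.3]
ee_rot: [-0.669, 0.743, 0.003, -0.004]
contact_force: [-11.1, 2.2, 13.7]
gripper_width: 9.8
grasp_force: 59.9
```

Emit:
carry_out --pt "0 -0.003 0" --pt "0 -0.003 0" --pt "0 -0.003 0" --roll '[0, 0, 0]' --claw '[0, 0, 0]'

```text
clock: 45.25
position: [577.4, -42.0, 242.3]
ee_rot: [-0.669, 0.743, 0.005, -0.006]
contact_force: [-18.0, 4.0, 18.8]
gripper_width: 10.1
grasp_force: 60.5
```

Emit:
carry_out --pt "0 0.002 0" --pt "0 0.002 0" --pt "0 0.002 0" --pt "0 0.002 -0.04" --pt "0 0.002 -0.1" --pt "0 0.002 -0.11" --roll '[0, 0, 0, 0, 0, 0]' --claw '[0, 0.03, 0.03, 0.03, 0.04, 0.05]'

```text
clock: 46.0
position: [581.5, -41.6, 356.2]
ee_rot: [-0.67, 0.742, -0.003, 0.004]
contact_force: [-0.1, 0.9, -0.4]
gripper_width: 49.7
grasp_force: 0.0
```

```bash
python3 - <<'E'
from h import *
exec(open('fit.py').read().split('for c in')[0])
for c in("side","top"):
    p=get_image(c);w=cloud(p);L=loc(w[...,:2])
    k=(w[...,2]>80)&(w[...,2]<96)&(L[...,0]<-20)&(L[...,0]>-60)&(L[...,1]>-150)&(L[...,1]<0);print(c,k.sum(),cv2.minAreaRect(w[k][:,:2].astype(np.float32)))
    q=w[(w[...,2]>138)&(w[...,2]<152)&(np.linalg.norm(w[...,:2]-[651,66],axis=-1)<42)];
    if len(q)>9: print(len(q),pca(q[:,:2]),np.median(q[:,2]))
goto([651,67,137],81)
E
```

```text
side 152 ((574.26171875, -39.20903778076172), (99.57958221435547, 12.608053207397461), 83.59815216064453)
135 (array([649.5,  68.7]), np.float64(172.49919655719455)) 145.2667269468858
top 100 ((575.1008911132812, -41.537811279296875), (100.24993133544922, 11.940185546875), 83.60952758789062)
grasp pt [580.5 -41.6 198.2] yang 174.1 slide [-0.1153 -0.059   0.0612] roll -86.9 j [ 0.2  0.3 -0.2 -0.  -1.  -0.3] F [-0.6 -0.1  0.1] w 50.0 gf 0.0 t 46.10
```

Emit:
carry_out --pt "-0.02 -0.01 0" --pt "-0.05 -0.025 0" --pt "-0.08 -0.04 0" --pt "-0.1153 -0.059 0" --pt "-0.1153 -0.059 0" --pt "-0.1153 -0.059 0" --pt "-0.1153 -0.059 0" --pt "-0.1153 -0.059 0" --roll '[10.7, 21.4, 32.1, 42.8, 53.5, 64.2, 74.9, 85.6]' --claw '[0.05, 0.05, 0.05, 0.05, 0.05, 0.05, 0.05, 0.05]'

```text
clock: 47.1
position: [650.5, 67.0, 348.5]
ee_rot: [0.016, 1.0, -0.001, -0.002]
contact_force: [0.1, -1.0, -0.1]
gripper_width: 50.3
grasp_force: 0.0
```

```bash
python3 -c "
from h import *
goto([651,67,137],81.5)"
```

```text
grasp pt [650.5  67.  193.8] yang 88.1 slide [-0.0005  0.      0.0568] roll 6.6 j [ 0.35  0.47  0.01 -0.   -1.11 -1.95] F [ 0.1 -1.  -0.1] w 50.3 gf 0.0 t 47.10
```

Emit:
carry_out --pt "0 0 0.02" --pt "0 0 0.045" --pt "0 0 0.0565" --pt "0 0 0.0565" --pt "0 0 0.0565" --pt "0 0 0.0565" --pt "0 0 0.0565" --pt "0 0 0.0565" --roll '[6.6, 6.6, 6.6, 6.6, 6.6, 6.6, 6.6, 6.6]' --claw '[0.05, 0.05, 0.05, 0.05, 0.0, 0.0, 0.0, 0.0]'

```text
clock: 48.1
position: [650.8, 66.4, 296.1]
ee_rot: [0.071, 0.997, -0.0, 0.001]
contact_force: [-0.8, -3.8, 2.7]
gripper_width: 10.8
grasp_force: 59.9
```

Emit:
carry_out --pt "0 0 0.0009" --pt "0 0 0.0018" --pt "0 0 0.0027" --pt "0 0 0.0037" --pt "0 0 0.0046" --pt "0 0 0.0055" --pt "0 0 0.0064" --pt "0 0 0.0073" --roll '[-10.5, -21, -31.5, -42, -52.5, -63, -73.5, -84]' --claw '[0, 0, 0, 0, 0, 0, 0, 0]'

```text
clock: 49.1
position: [651.1, 65.9, 288.8]
ee_rot: [-0.617, 0.787, -0.001, 0.0]
contact_force: [1.4, -5.3, 2.9]
gripper_width: 10.6
grasp_force: 59.8
```

```bash
python3 -c "
from h import *
goto([651,67,122],None);print(read_state()['wrist_torque'])"
```

```text
grasp pt [651.1  65.9 134.1] yang 166.2 slide [-0.001   0.0003  0.0121] roll None j [ 0.35  0.53 -0.07  0.   -0.98 -0.59] F [ 1.4 -5.3  2.9] w 10.6 gf 59.8 t 49.10
[-1.69702081 -0.2335971  -0.07381487]
```

Emit:
carry_out --pt "0 0 0.0009" --pt "0 0 0.0018" --pt "0 0 0.0027" --pt "0 0 0.0037" --pt "0 0 0.0046" --pt "0 0 0.0055" --pt "0 0 0.0058" --pt "0 0 0.0058" --roll '[-10.5, -21, -31.5, -42, -52.5, -63, -66, -66]' --claw '[0, 0, 0, 0, 0, 0, 0, 0]'

```text
clock: 50.1
position: [651.5, 66.0, 283.1]
ee_rot: [0.945, -0.326, 0.002, 0.0]
contact_force: [2.2, -5.8, 2.5]
gripper_width: 10.9
grasp_force: 59.7
```

```bash
python3 -c "
from h import *
goto([651,67,122],None);print(read_state()['wrist_torque'])"
```

```text
grasp pt [651.5  66.  128.4] yang -128.0 slide [-0.001  -0.0004  0.0064] roll None j [ 0.35  0.53 -0.07  0.   -0.96  0.56] F [ 2.2 -5.8  2.5] w 10.9 gf 59.7 t 50.10
[-1.74656572 -0.67840278  0.0675048 ]
```

Emit:
carry_out --pt "0 0 0.0005" --pt "0 0 0.001" --pt "0 0 0.001" --roll '[-6, -12, -12]' --claw '[0, 0, 0]'

```text
clock: 50.48
position: [651.6, 66.1, 282.0]
ee_rot: [0.974, -0.225, 0.002, 0.0]
contact_force: [3.1, -4.9, 2.3]
gripper_width: 11.0
grasp_force: 59.7
```

```bash
python3 -c "
from h import *
goto([651,67,122],None);print(read_state()['wrist_torque'])"
```

```text
grasp pt [651.6  66.1 127.3] yang -116.0 slide [-0.0009 -0.0006  0.0053] roll None j [ 0.35  0.54 -0.07  0.   -0.96  0.77] F [ 3.1 -4.9  2.3] w 11.0 gf 59.7 t 50.48
[-1.73465949 -0.70086294  0.11273871]
```

Keep turning in steps until the stop.

Emit:
carry_out --pt "0 0 0.0004" --pt "0 0 0.0008" --pt "0 0 0.0008" --roll '[-5, -10, -10]' --claw '[0, 0, 0]'

```text
clock: 50.85
position: [651.6, 66.2, 281.2]
ee_rot: [0.99, -0.139, 0.002, 0.0]
contact_force: [2.8, -4.4, 2.0]
gripper_width: 10.7
grasp_force: 59.7
```

```bash
python3 -c "
from h import *
goto([651,67,122],None);print(read_state()['wrist_torque'])"
```

```text
grasp pt [651.6  66.2 126.5] yang -106.0 slide [-0.0008 -0.0006  0.0045] roll None j [ 0.35  0.54 -0.07  0.   -0.96  0.94] F [ 2.8 -4.4  2. ] w 10.7 gf 59.7 t 50.85
[-1.6937813  -0.79763734  0.05063692]
```

Emit:
carry_out --pt "0 0 0.0004" --pt "0 0 0.0004" --pt "0 0 0.0004" --roll '[-3, -6, -6]' --claw '[0, 0, 0]'

```text
clock: 51.22
position: [651.6, 66.2, 280.7]
ee_rot: [0.996, -0.088, 0.002, 0.0]
contact_force: [3.1, -4.7, 1.7]
gripper_width: 10.5
grasp_force: 59.6
```

```bash
python3 -c "
from h import *
goto([651,67,122],None);print(read_state()['wrist_torque'])"
```

```text
grasp pt [651.6  66.2 126. ] yang -100.1 slide [-0.0008 -0.0007  0.004 ] roll None j [ 0.35  0.54 -0.07  0.   -0.96  1.05] F [ 3.1 -4.7  1.7] w 10.5 gf 59.6 t 51.23
[-1.59258767 -0.83425434  0.08428208]
```

Emit:
carry_out --pt "0 0 0.0003" --pt "0 0 0.0005" --pt "0 0 0.0005" --roll '[-3, -6, -6]' --claw '[0, 0, 0]'

```text
clock: 51.6
position: [651.6, 66.1, 280.3]
ee_rot: [0.999, -0.037, 0.002, -0.0]
contact_force: [2.9, -4.9, 1.2]
gripper_width: 11.0
grasp_force: 62.1
```

```bash
python3 -c "
from h import *
goto([651,67,122],None);print(read_state()['wrist_torque'])"
```

```text
grasp pt [651.6  66.1 125.6] yang -94.3 slide [-0.0007 -0.0009  0.0036] roll None j [ 0.35  0.54 -0.07  0.   -0.96  1.15] F [ 2.9 -4.9  1.2] w 11.0 gf 62.1 t 51.60
[-1.52439781 -0.90153579 -0.8662828 ]
```

The torque jump marks the stop. Releasing and checking.

Emit:
carry_out --pt "0 0 0" --pt "0 0 0" --pt "0 0 -0.03" --pt "0 0 -0.08" --pt "0 0 -0.14" --pt "-0.05 0.0 -0.16" --pt "-0.1 -0.05 -0.16" --pt "-0.15 -0.1 -0.16" --roll '[0, 0, 0, 0, 0, 0, 0, 0]' --claw '[0.03, 0.04, 0.05, 0.05, 0.05, 0.05, 0.05, 0.05]'

```text
clock: 52.6
position: [517.3, 165.8, 439.5]
ee_rot: [0.999, -0.036, 0.0, -0.001]
contact_force: [0.6, 0.8, -0.3]
gripper_width: 50.3
grasp_force: 0.0
```

Emit:
carry_out --pt "-0.05 -0.04 0" --pt "-0.1 -0.08 0" --pt "-0.15 -0.12 0" --pt "-0.15 -0.17 0" --pt "-0.15 -0.22 0" --roll '[0, 0, 0, 0, 0]' --claw '[0.05, 0.05, 0.05, 0.05, 0.05]'

```text
clock: 53.22
position: [383.5, 396.9, 439.8]
ee_rot: [0.999, -0.035, 0.0, -0.001]
contact_force: [-0.9, -0.5, 0.3]
gripper_width: 50.2
grasp_force: 0.0
```

```bash
python3 - <<'E'
from h import *
exec(open('fit.py').read().split('for c in')[0])
for c in("side","top"):
    p=get_image(c);save(p,c+"9");w=cloud(p);L=loc(w[...,:2])
    k=(w[...,2]>80)&(w[...,2]<96)&(L[...,0]<-20)&(L[...,0]>-60)&(L[...,1]>-150)&(L[...,1]<0);print(c,k.sum(),cv2.minAreaRect(w[k][:,:2].astype(np.float32)))
    q=w[(w[...,2]>122)&(w[...,2]<145)&(np.linalg.norm(w[...,:2]-[651,66],axis=-1)<42)];print(len(q),pca(q[:,:2]),np.median(q[:,2]))
a=cv2.imread("pics/side9.png");cv2.imwrite("pics/side9b.png",cv2.resize(a[120:320,80:346],(798,600),interpolation=cv2.INTER_CUBIC))
goto([400,300,300],None)
E
```

```text
side 0 ((0.0, 0.0), (0.0, 0.0), 0.0)h.py:29: RuntimeWarning: Mean of empty slice.
  c=q.mean(0);_,_,V=np.linalg.svd(q-c,full_matrices=0);return c,np.degrees(np.arctan2(V[0,1],V[0,0]))%180
  ret = um.true_divide(
Traceback (most recent call last):
  File "h.py", line 29, in pca
    c=q.mean(0);_,_,V=np.linalg.svd(q-c,full_matrices=0);return c,np.degrees(np.arctan2(V[0,1],V[0,0]))%180
                                                                                        ~^^^^^
IndexError: index 0 is out of bounds for axis 0 with size 0
```

The side view is blocked by the arm, so I'll use the top view.

```bash
python3 - <<'E'
from h import *
exec(open('fit.py').read().split('for c in')[0])
p=get_image("top");w=cloud(p);L=loc(w[...,:2])
k=(w[...,2]>80)&(w[...,2]<96)&(L[...,0]<-20)&(L[...,0]>-60)&(L[...,1]>-150)&(L[...,1]<0);print(k.sum(),cv2.minAreaRect(w[k][:,:2].astype(np.float32)))
q=w[(w[...,2]>118)&(w[...,2]<145)&(np.linalg.norm(w[...,:2]-[651,66],axis=-1)<42)];print(len(q),pca(q[:,:2]),np.median(q[:,2]))
cv2.imwrite("pics/top9.png",cv2.resize(p["img"][100:280,130:430,::-1],(800,480),interpolation=cv2.INTER_CUBIC))
E
```

```text
145 ((574.8619384765625, -42.03499984741211), (99.90165710449219, 12.28103256225586), 84.05289459228516)
123 (array([650.5,  64. ]), np.float64(174.19313172920536)) 128.55291260274134
```

View pics/top9.png

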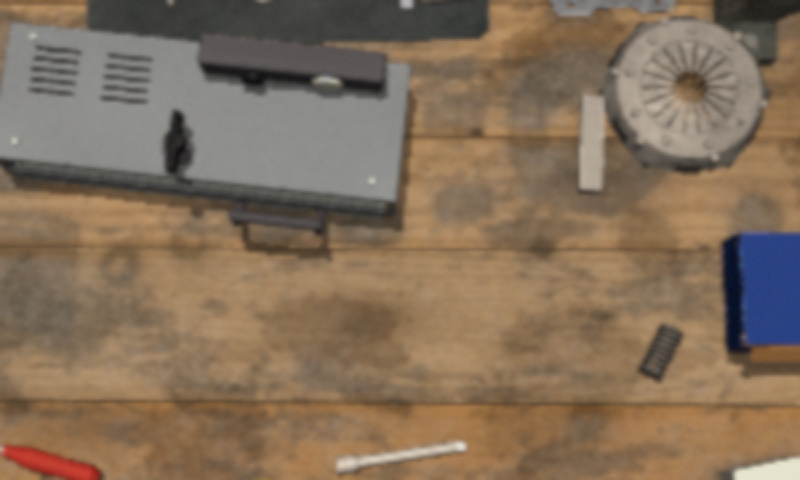

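The drawer is home (handle at crop 278,220) and the knob is down and aligned with the cabinet (crop 177,143). The spring is back near its start (crop 660,350), and no pad is left on the bench.

```bash
python3 -c "
from bench import *
print(job_done())"
```

```text
the job is handed in; nothing more can be done
None
```

The job is handed in: block and tin swapped, the only pad found on the bench flat in the tray, drawer home, and knob screwed down to its stop; one fault is that my pad grasp shifted the spring about 10 mm (the knocked pad had already pushed it), so I gripped it and set it back within a few mm of its start, turned about 10° from its original angle.

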